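# Second-side UV exposure of handheld terminals

### The arm

A 7-joint arm with a two-finger parallel gripper is mounted at the origin on the work surface. World frame = base frame: x ahead of the robot, y to its left, z up, the work surface at z = 0. Lengths are in m, angles in rad, forces in N, time in s.
With the tool pointing down it reaches from about 0.4 to 0.85 m from the base axis. Payload 4.5 kg.
Tool frame: the origin (TCP) lies midway between the tips of the shut fingers; the grasp point (between the pads) lies 19 mm behind it; z points along the fingers, y is the direction in which the jaws open and shut (so a half turn about z gives the same grasp; the last joint's range is limited). The gripper opens to 88 mm and grips with 3 to 60 N. Pads are 18 mm wide; open, the fingers measure 123 mm over their backs; the gripper's body (75 mm by 187 mm) begins 45 mm behind the grasp point.
Start: joints at [1.33, 0.689, -0.195, 1.565, 0.157, 0.902, -0.215], TCP at [0.17, -0.602, 0.239] pointing down, gripper open.
Joint ranges: [-3.01, 3.01], [-0.46, 2.08], [-1.47, 1.51], [0.13, 2.56], [-1, 4.14], [0.04, 2.09], [-2.66, 2.66]. Speed limits (rad/s): [2.57, 2.57, 3.14, 3.14, 3.14, 3.14, 3.14].

### API

Orientations are given as a unit quaternion [x, y, z, w].
In Python, from plant import get_state, snapshot, finish_job, find_in gives the robot as it stands.
- The arm moves only by the shell command python3 -m creep 'ROWS' [OPENING] [FORCE]. ROWS is JSON, one flat list of numbers, 6 for each row, row after row: the shift along the tool's x, y, z in mm, then the turn, a rotation vector about the tool's x, y, z in degrees. In form: [tx, ty, tz, wx, wy, wz, tx, ty, tz, wx, wy, wz, ...]. A call has 1 to 5 rows; each row shifts and turns the pose as measured when the row begins, along the tool's axes as they then stand; what a row does not reach is not made up. A row lasts 1/12 s, in which the tool goes at most 41.7 mm and 7.16 degrees, less where a joint would pass 70% of its speed; a pose out of reach is approached as far as the arm can. A call is refused whole if a number of a shift passes 41.7 or a number of a turn 7.16, either way. A call with a gripper value outside its range is refused whole. OPENING is the finger opening in mm, from 0 to 88.1, set as the call begins (- or left out, the last holds). The fingers move at their own pace and stop on an object; FORCE is the grip in N (left out, the last holds). Time passes only in rows, so rows that do not move let the fingers close. It gives the time, the measured TCP pose, the force and the opening at its end, in the units of the state.
- get_state(): the state, without advancing time (a new reading comes with each control period).
- snapshot(name): name is "scene" or "top"; returns a dict with "color" (384x512x3 uint8, red, green, blue), "intrinsics" (3x3 intrinsics, pixels), "extrinsics" (4x4, takes a point from world to camera coordinates). Camera axes: x right, y down, z forward; pixel columns grow to the right and rows downward; lengths in m; the calibration is good to about 2 mm. A picture is of the moment at which its call begins. There is no depth.
- finish_job(): hands the job in, once; it reports no verdict.
Trained networks look in the newest picture that a camera, given by its name, has taken for a name from the list of things; names that differ only in an ending like _2 or _b are one class to them, and where a whole thing is asked for, a point or a joint stands for the part that bears it (a point fixed in the world has none). Each returns a list of dicts, best first, with "score" (0 to 1); they miss things now and then, are a little off and sometimes report something else, mostly with a low value. They report only what shows in the picture. A call takes as long as a camera call. They do not tell look-alikes from the thing itself.
- find_in(thing, camera): "xy" ([column, row] in pixels, amid what is visible of it).
The state is a dict: "clock": time; "q": joint angles; "qd": joint speeds; "joint_torque": joint torques, N m; "tool_pos": TCP position; "eef_rot": TCP orientation; "contact_force": force on the tool from outside, world axes, zero at the start; "moment": the same for the moment, N m; "opening": opening from 0.0 (shut) to 1.0 (fully open).
Only numpy, scipy, OpenCV 4.12 (cv2) and the standard library are available. Lean on these libraries where they do the work, as an engineer would, in place of code of your own. Each camera call takes 0.05 s, during which the arm holds its last target.

### The job

The handheld terminals leaning in the rack of the pulled-out cabinet tray have had their screen sides disinfected: turn every one of them over so that it stands square in the rack again, leaning on the backrest, with its yellow back facing outward (towards the cabinet) instead of its screen. Then push the tray fully home, only after that switch the lamp on by throwing the red paddle on top of the cabinet right over, away from the robot, and finally wind the bell timer clockwise past its red top mark (15 minutes) and turn it back to the green mark (8 minutes). Do not disturb the spray bottle, the wipes tub or the glove box, and leave the tray shut, the lamp on and the timer at 8.

Things in the scene. Friction and masses are not known exactly. Their poses are not given: they have to be found in the camera images.
- term0_mid (a point): centre of a handheld data terminal (up to four, all alike; absent: None): rigid slab 16 mm thick (x), 60 wide (y), 120 long (z), 0.12 to 0.24 kg. +x face: dark screen with coloured bars and keys; -x face: yellow back. At the start it leans in the rack, +x outward, +z up the slope, its top 50 mm free behind and in front; done with -x outward (either end up)
- term1_mid (a point): centre of a handheld data terminal (up to four, all alike; absent: None): rigid slab 16 mm thick (x), 60 wide (y), 120 long (z), 0.12 to 0.24 kg. +x face: dark screen with coloured bars and keys; -x face: yellow back. At the start it leans in the rack, +x outward, +z up the slope, its top 50 mm free behind and in front; done with -x outward (either end up)
- term2_mid (a point): centre of a handheld data terminal (up to four, all alike; absent: None): rigid slab 16 mm thick (x), 60 wide (y), 120 long (z), 0.12 to 0.24 kg. +x face: dark screen with coloured bars and keys; -x face: yellow back. At the start it leans in the rack, +x outward, +z up the slope, its top 50 mm free behind and in front; done with -x outward (either end up)
- term3_mid (a point): centre of a handheld data terminal (up to four, all alike; absent: None): rigid slab 16 mm thick (x), 60 wide (y), 120 long (z), 0.12 to 0.24 kg. +x face: dark screen with coloured bars and keys; -x face: yellow back. At the start it leans in the rack, +x outward, +z up the slope, its top 50 mm free behind and in front; done with -x outward (either end up)
- place0 (a point): one of the rack's four places (85 mm apart; the terminals start in some of them): where the centre of a terminal leaning in it lies, x = 8, z = 60 mm from the rack corner; axes as rack_corner. Wire pegs part the places: 80 mm clear between them, 50 mm up the slope, running out to the front wire
- place1 (a point): one of the rack's four places (85 mm apart; the terminals start in some of them): where the centre of a terminal leaning in it lies, x = 8, z = 60 mm from the rack corner; axes as rack_corner. Wire pegs part the places: 80 mm clear between them, 50 mm up the slope, running out to the front wire
- place2 (a point): one of the rack's four places (85 mm apart; the terminals start in some of them): where the centre of a terminal leaning in it lies, x = 8, z = 60 mm from the rack corner; axes as rack_corner. Wire pegs part the places: 80 mm clear between them, 50 mm up the slope, running out to the front wire
- place3 (a point): one of the rack's four places (85 mm apart; the terminals start in some of them): where the centre of a terminal leaning in it lies, x = 8, z = 60 mm from the rack corner; axes as rack_corner. Wire pegs part the places: 80 mm clear between them, 50 mm up the slope, running out to the front wire
- rack_corner (a point): inner corner of the slanted V rack in the tray, mid-width, 23 mm above the bench; moves with the tray. z runs up the backrest, which leans 25 deg from upright, top towards the robot; x points out of the backrest (the outward side: away from the robot, 25 deg above level); y along the rack. Ledge: plane z = 0. Backrest: plane x = 0, wires at z = 8 and 64 mm, nothing higher; a front wire at z = 50 mm leaves 27 mm clear for the slab
- tray (a joint): how far the tray is pushed into the cabinet, m: 0 = pulled out (start), 0.175 = fully home, the front panel against the cabinet's front. Pushes away from the robot along the cabinet's x axis with about 3 N plus 15 N per m/s; stays where it is left
- tray_panel (a point): middle of the top edge of the tray's blue front panel, on its outer face, 151 mm above the bench; the panel is upright, 420 mm wide and 145 mm high, 12 mm thick. x axis points straight into the cabinet (push direction), z up. The rack corner lies 155 mm farther in
- tray_handle (a point): middle of the tray's steel bar handle, 11 mm thick, 120 mm long along y, 115 mm above the bench and 45 mm in front of the panel (on the robot's side)
- cabinet_top (a point): middle of the top of the white UV cabinet (420 mm wide along y, 220 mm deep along x, 165 mm high, open towards the robot; fixed). x axis points away from the robot, z up
- lamp (a joint): red paddle of the lamp switch on top of the cabinet, rad: 0 = off (leans to the robot, along the cabinet's -x, by 0.5 rad), 1.0 = on (leans 0.5 rad away from the robot); stays where it is left, light to push
- lamp_tip (a point): point in the middle of the red paddle near its end, 45 mm from its pivot (the pivot is 185 mm above the bench); the paddle is 26 mm wide along the cabinet's y, 9 mm thick and reaches 7 mm beyond this point; it swings in the cabinet's x-z plane
- timer (a joint): wind-up bell timer's dial, rad, grows clockwise seen from above; 0.27 rad per minute: 0 = 0 min, 2.16 = 8 min (green mark), 4.05 = 15 min (red top mark); a stop at 4.40. It stays where it is left (0.06 N m of friction)
- timer_grip (a point): centre of the timer's raised grip bar, on the dial's axis, 56 mm above the bench; the bar is 50 mm long (x axis of this point, red pointer at +x), 14 mm wide, 28 mm high (top 69 mm above the bench), and turns with the dial
- timer_face (a point): centre of the fixed timer face (round white body 104 mm across, 34 mm high, fixed to the bench). x axis points to the 0 mark; ticks every minute clockwise, long ones at 0, 5, 10; green mark at 8, red at 15
- spray_mid (a point): bystander: spray bottle, 72 mm across, 187 mm high, point half-way up
- wipes_mid (a point): bystander: round wipes tub with green lid, 100 mm across, 138 mm high, point half-way up
- glovebox_mid (a point): bystander: cardboard glove box 120 x 235 x 75 mm high, point half-way up
Things that resemble listed ones, but are neither listed nor needed, are in the scene too. Leave any blue or purple look-alike of the part that bears timer alone.

How it is judged:
By the outcome, as a careful person would: the job done as asked, in the order asked, and still so for the second after the job is handed in, with the robot touching nothing.
Of term0, term1, term2, term3 only 2 to 4 are there at a start; the rules pass over those that are not, and their reading is None.
At some moment in a run one of term0, term1, term2, term3 may be knocked a few centimetres aside while the robot is not near it.
Once in a run the grip may slacken for a moment while it holds something.
It also fails if it takes over 210 s, if anything falls off the work surface, if the arm or the gripper's body presses on something with over 40 N, if the wrist force passes 120 N, or if a joint passes its speed limit or range.

## Working session

There is one attempt and no reset: what is moved stays moved. The work goes in short steps, Python scripts to look and compute and a shell command to move; the robot and the scene stay as the last step left them, time stands still between calls to the robot, and variables do not carry over. Pictures are saved under pics/ and viewed, and the job is handed in when it is done.

I'll start by looking at the scene.

```bash
ls; mkdir -p pics; python3 - <<'E'
from plant import get_state, snapshot
import cv2, json
s=get_state(); print(s)
for n in("scene","top"):
    d=snapshot(n); cv2.imwrite(f"pics/{n}0.png",d["color"][:,:,::-1]); print(n,d["intrinsics"],d["extrinsics"])
E
```

```text
pics
{'clock': 0.0, 'q': array([ 1.32980224,  0.68998111, -0.19451588,  1.5663283 ,  0.15731171,
        0.90250925, -0.21506625]), 'qd': array([ 0.0019558 , -0.00104761, -0.00222138,  0.00022232,  0.00063614,
        0.00051967,  0.00135129]), 'joint_torque': array([ 1.84165447e-04, -5.27556646e+01, -1.26656268e+00, -1.53422749e+01,
       -5.25838591e-02,  6.55785960e-03,  1.53123374e-04]), 'tool_pos': array([ 0.1693722 , -0.60095982,  0.23791607]), 'eef_rot': array([ 9.90566891e-01,  1.37026983e-01, -1.95576260e-04, -8.95331495e-04]), 'contact_force': array([ 0.56962405,  0.38913464, -0.49209468]), 'moment': array([-0.01559724,  0.01986094, -0.0120706 ]), 'opening': 1.0005548499146923}
scene [[456.21842247   0.         258.25778685]
 [  0.         456.21842247 198.48036264]
 [  0.           0.           1.        ]] [[-0.36896522  0.9294356  -0.00375961  0.18396303]
 [ 0.7266596   0.28594088 -0.62466282 -0.32542039]
 [-0.57950884 -0.23321081 -0.78088554  1.62754005]
 [ 0.          0.          0.          1.        ]]
top [[358.14357889   0.         252.0670093 ]
 [  0.         358.14357889 193.69975254]
 [  0.           0.           1.        ]] [[-0.00808269 -0.99995543 -0.0048799   0.03576341]
 [-0.99771081  0.00839202 -0.06710229  0.59610647]
 [ 0.06714025  0.00432636 -0.99773417  1.32586648]
 [ 0.          0.          0.          1.        ]]
```

View pics/scene0.png

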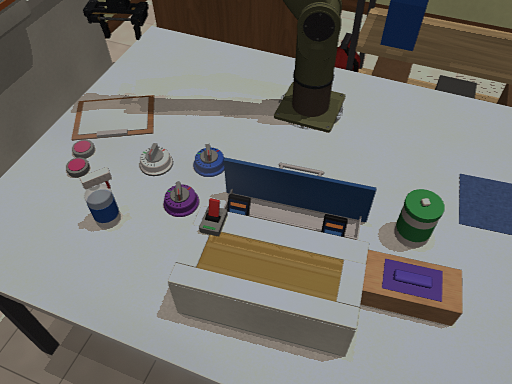

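View pics/top0.png

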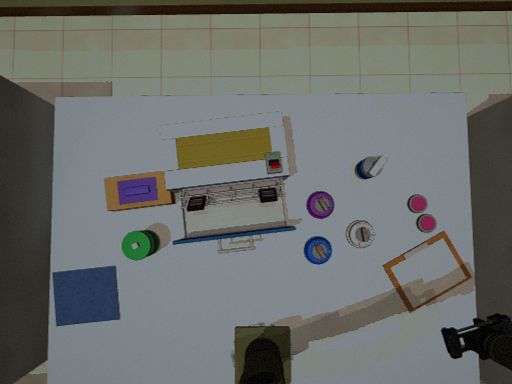

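```bash
cat > h.py <<'E'
import numpy as np, cv2, json
from plant import get_state, snapshot, find_in
from scipy.spatial.transform import Rotation as R
def ray(d,px):
    K,E=d["intrinsics"],d["extrinsics"]
    v=E[:3,:3].T@np.linalg.solve(K,[px[0],px[1],1.]); c=-E[:3,:3].T@E[:3,3]; return c,v
def onz(d,px,z):
    c,v=ray(d,px); return c+v*(z-c[2])/v[2]
def proj(d,P):
    P=np.atleast_2d(P); K,E=d["intrinsics"],d["extrinsics"]
    p=(E[:3,:3]@P.T).T+E[:3,3]; p=(K@p.T).T; return p[:,:2]/p[:,2:]
def tri(dets):
    A=np.zeros((3,3));b=np.zeros(3)
    for d,px in dets:
        c,v=ray(d,px);v=v/np.linalg.norm(v);M=np.eye(3)-np.outer(v,v);A+=M;b+=M@c
    return np.linalg.solve(A,b)
def shot(n): return snapshot(n)
def crop(d,x0,y0,x1,y1,s,name):
    im=d["color"][y0:y1,x0:x1,::-1]; cv2.imwrite(f"pics/{name}.png",cv2.resize(im,None,fx=s,fy=s,interpolation=cv2.INTER_CUBIC))
E
python3 - <<'E'
from h import *
ds={n:shot(n) for n in("scene","top")}
for t in["term0_mid","place0","rack_corner","tray","tray_panel","tray_handle","cabinet_top","lamp","lamp_tip","timer","timer_grip","timer_face","spray_mid","wipes_mid","glovebox_mid"]:
    for n in ds:
        print(t,n,[( [round(float(q)) for q in r["xy"]],round(r["score"],2)) for r in find_in(t,n)][:6])
crop(ds["top"],160,110,400,270,3.3,"topz"); crop(ds["scene"],130,130,390,320,3,"scz")
E
```

```text
term0_mid scene [([240, 201], 0.9), ([414, 217], 0.56)]
term0_mid top [([266, 195], 0.64), ([143, 244], 0.28)]
place0 scene [([300, 195], 0.63)]
place0 top [([234, 211], 0.97), ([197, 202], 0.47), ([135, 190], 0.2)]
rack_corner scene [([299, 198], 0.71)]
rack_corner top [([235, 213], 0.59)]
tray scene [([294, 196], 0.64), ([155, 153], 0.27)]
tray top [([234, 213], 0.91)]
tray_panel scene [([298, 196], 0.72)]
tray_panel top [([234, 211], 0.75), ([361, 232], 0.19)]
tray_handle scene [([298, 195], 0.31)]
tray_handle top [([232, 213], 0.6)]
cabinet_top scene [([283, 262], 0.75), ([212, 210], 0.55), ([416, 220], 0.37)]
cabinet_top top [([228, 172], 0.89)]
lamp scene [([213, 207], 0.75), ([297, 194], 0.31)]
lamp top []
lamp_tip scene [([215, 205], 0.73)]
lamp_tip top []
timer scene [([154, 155], 0.81), ([207, 157], 0.65)]
timer top [([362, 233], 0.66), ([320, 250], 0.66), ([322, 203], 0.61), ([232, 211], 0.2)]
timer_grip scene [([206, 157], 0.75), ([179, 197], 0.7), ([156, 154], 0.47)]
timer_grip top [([360, 234], 0.64), ([325, 206], 0.63), ([318, 251], 0.46), ([277, 162], 0.15)]
timer_face scene [([210, 162], 0.86), ([240, 203], 0.64), ([154, 161], 0.62)]
timer_face top [([322, 204], 0.97), ([318, 251], 0.8), ([357, 233], 0.62)]
spray_mid scene [([101, 199], 0.93)]
spray_mid top [([371, 168], 0.73)]
wipes_mid scene [([415, 219], 0.86), ([299, 194], 0.19)]
wipes_mid top [([146, 243], 0.92)]
glovebox_mid scene [([415, 287], 0.94), ([240, 202], 0.23)]
glovebox_mid top [([137, 191], 0.68)]
```

View pics/topz.png

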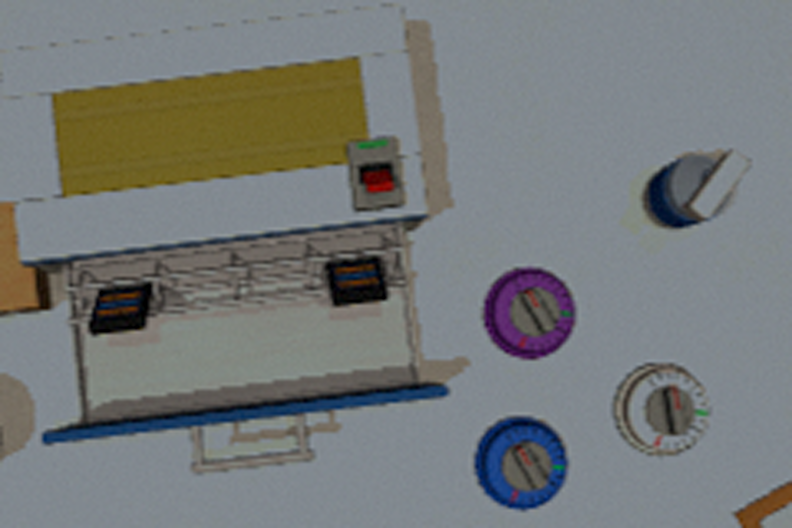

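View pics/scz.png

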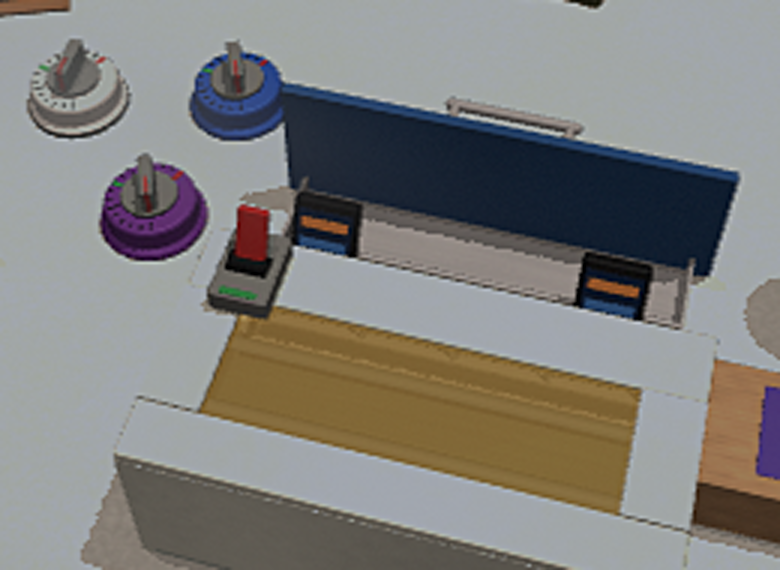

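```bash
cat >> h.py <<'E'
from scipy.optimize import least_squares
E
python3 - <<'E'
from h import *
ds={n:shot(n) for n in("scene","top")}
T,S=ds["top"],ds["scene"]
tz=lambda x,y:(160+x/3.3-.0,110+y/3.3); sz=lambda x,y:(130+x/3,130+y/3)
# outer-face panel top corners, cabinet top corners
ob=[("top",tz(43,441),(0,.21,.151)),("top",tz(449,393),(0,-.21,.151)),("scene",sz(285,87),(0,-.21,.151)),("scene",sz(739,173),(0,.21,.151)),
("top",tz(22,264),(.187,.21,.165)),("top",tz(423,214),(.187,-.21,.165)),("top",tz(403,6),(.407,-.21,.165)),("scene",sz(716,338),(.187,.21,.165)),("scene",sz(139,399),(.407,-.21,.165)),("scene",sz(687,533),(.407,.21,.165))]
def pt(p,l):
    c,s=np.cos(p[2]),np.sin(p[2]); return np.array([p[0]+c*l[0]-s*l[1],p[1]+s*l[0]+c*l[1],l[2]])
f=lambda p:np.concatenate([proj(ds[n],pt(p,l))[0]-px for n,px,l in ob])
r=least_squares(f,[.4,.05,.1],loss="soft_l1"); print(r.x,r.fun.reshape(-1,2).round(1))
np.save("cab.npy",r.x)
p=r.x
for n in ds: ds[n]["color"]=ds[n]["color"].copy()
def line(a,b,col):
    for n in ds:
        q=proj(ds[n],[pt(p,a),pt(p,b)]); cv2.line(ds[n]["color"],*[tuple((u*16).astype(int).tolist()) for u in q],col,1,cv2.LINE_AA,4)
for x,z in((0,.151),(.012,.151),(.187,.165),(.407,.165)): line((x,-.21,z),(x,.21,z),(255,0,255))
a=np.radians(25)
def rk(x,y,z): return (.155+x*np.cos(a)-z*np.sin(a),y,.023+x*np.sin(a)+z*np.cos(a))
for k in range(4):
    y=(k-1.5)*.085
    for c in(((0,-.03),(0,.03)),): 
        pass
    q=[rk(.016,y+u,v) for u,v in((-.03,0),(.03,0),(.03,.12),(-.03,.12))]
    for i in range(4): line(q[i],q[(i+1)%4],(0,255,0))
crop(T,160,110,400,270,3.3,"topo"); crop(S,130,130,390,320,3,"sco")
print("timer",tri([(T,(361,233)),(S,(155,154))]))
E
```

```text
[0.43903167 0.09321889 0.11310033] [[-1.3  1.8]
 [-0.4  1.2]
 [-0.8 -2.4]
 [ 0.2 -1.2]
 [-1.8  0.1]
 [ 0.8  0.2]
 [-1.4 -0.6]
 [ 0.7 -1.5]
 [-8.7 17.4]
 [-1.9 19.9]]
timer [ 0.44769285 -0.36371367  0.05360655]
```

View pics/topo.png

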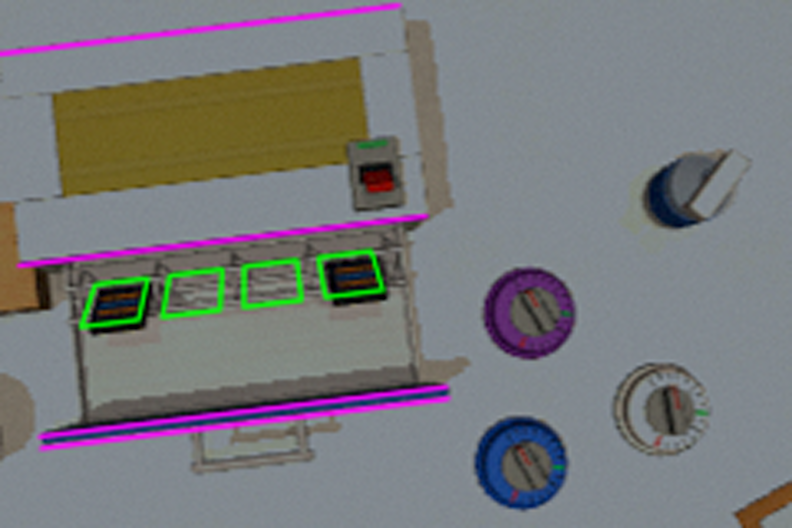

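View pics/sco.png

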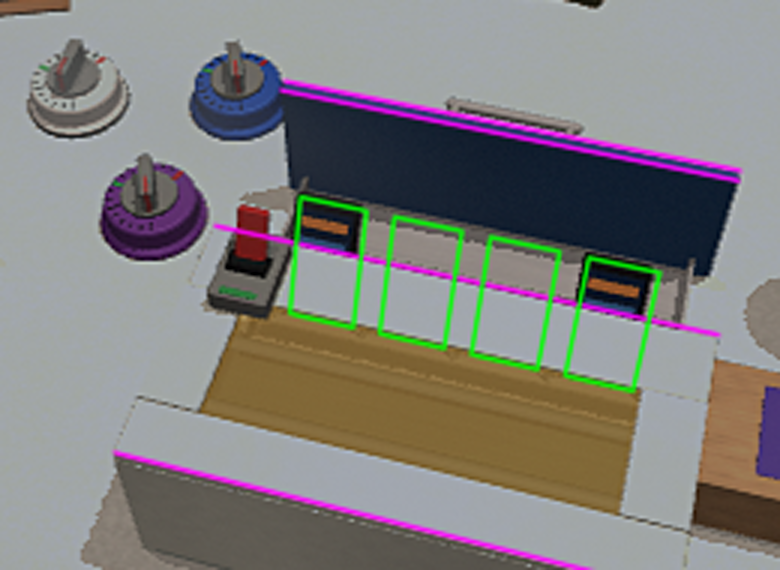

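```bash
python3 - <<'E'
from h import *
ds={n:shot(n) for n in("scene","top")}
T,S=ds["top"],ds["scene"]
tz=lambda x,y:(160+x/3.3-.0,110+y/3.3); sz=lambda x,y:(130+x/3,130+y/3)
ob=[("top",tz(43,441),(0,.21,.151)),("top",tz(449,393),(0,-.21,.151)),("scene",sz(285,85),(0,-.21,.151)),("scene",sz(740,172),(0,.21,.151)),
("top",tz(22,264),(.187,.21,.165)),("top",tz(425,214),(.187,-.21,.165)),("top",tz(403,6),(.407,-.21,.165)),("scene",sz(716,338),(.187,.21,.165)),("scene",sz(116,456),(.407,-.21,.165))]
def pt(p,l):
    c,s=np.cos(p[2]),np.sin(p[2]); return np.array([p[0]+c*l[0]-s*l[1],p[1]+s*l[0]+c*l[1],l[2]])
f=lambda p:np.concatenate([proj(ds[n],pt(p,l))[0]-px for n,px,l in ob])
r=least_squares(f,[.4,.05,.1],loss="soft_l1"); print(r.x,r.fun.reshape(-1,2).round(1)); np.save("cab.npy",r.x)
crop(T,172,170,302,252,6,"tz6"); crop(S,220,180,380,260,5,"sz5")
E
```

```text
[0.44186293 0.09335756 0.11170499] [[-1.4  0.9]
 [-0.5  0.5]
 [-1.1 -1.1]
 [-0.3 -0. ]
 [-1.8 -0.8]
 [ 0.2 -0.6]
 [-1.3 -1.3]
 [ 0.3 -0.4]
 [-1.8 -0.7]]
```

View pics/tz6.png

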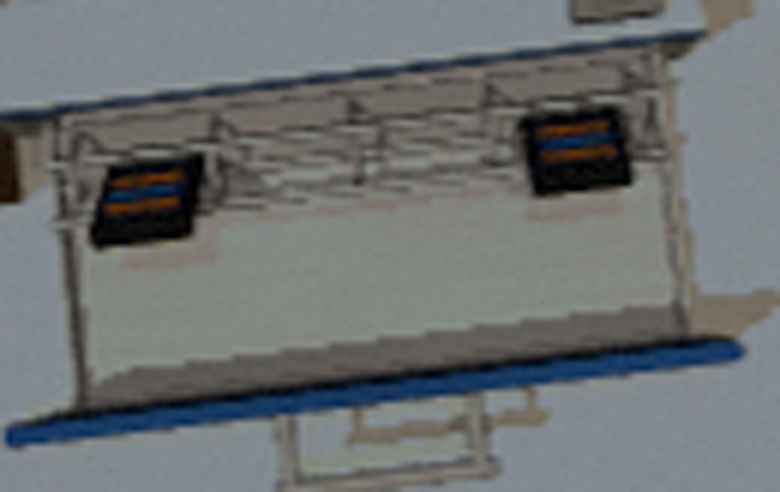

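View pics/sz5.png

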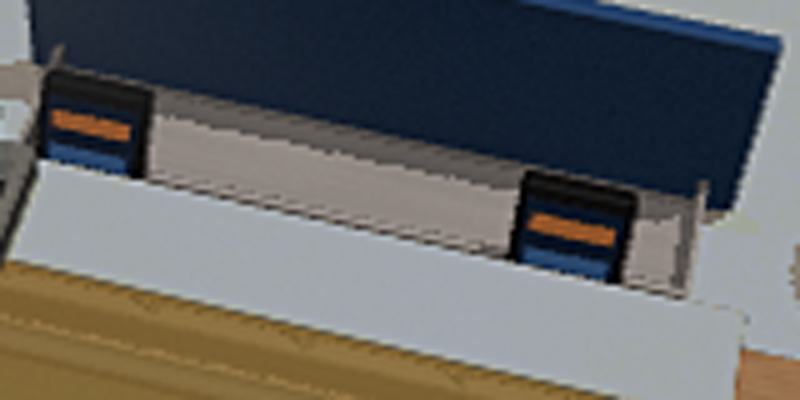

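```bash
cat >> h.py <<'E'
A25=np.radians(25)
def cab(l,tray=0.,yoff=0):
    p=np.load("cab.npy"); c,s=np.cos(p[2]),np.sin(p[2]); l=np.asarray(l,float)
    return np.array([p[0]+c*l[0]-s*l[1],p[1]+s*l[0]+c*l[1],l[2]])
def rk(x,y,z,tray=0.):
    return cab((.155+tray+x*np.cos(A25)-z*np.sin(A25),y,.023+x*np.sin(A25)+z*np.cos(A25)))
def rackR():
    yaw=np.load("cab.npy")[2]
    M=np.array([[np.cos(A25),0,-np.sin(A25)],[0,1,0],[np.sin(A25),0,np.cos(A25)]])
    return R.from_euler("z",yaw).as_matrix()@M
def seg(d,a,b,col):
    q=proj(d,[a,b]); d["color"]=np.ascontiguousarray(d["color"]); cv2.line(d["color"],*[tuple((u*16).astype(int).tolist()) for u in q],col,1,cv2.LINE_AA,4)
def box(d,y,col=(0,255,0),tray=0.,f=rk):
    for x in(0,.016):
        q=[f(x,y+u,v,tray) for u,v in((-.03,0),(.03,0),(.03,.12),(-.03,.12))]
        for i in range(4): seg(d,q[i],q[(i+1)%4],col)
E
python3 - <<'E'
from h import *
for n,a in(("top",(172,170,302,252,6,"tz6b")),("scene",(220,180,380,260,5,"sz5b"))):
    d=shot(n)
    for k in(-1.5,1.5): box(d,k*.085)
    crop(d,*a)
E
```

```text
(no output)
```

View pics/tz6b.png

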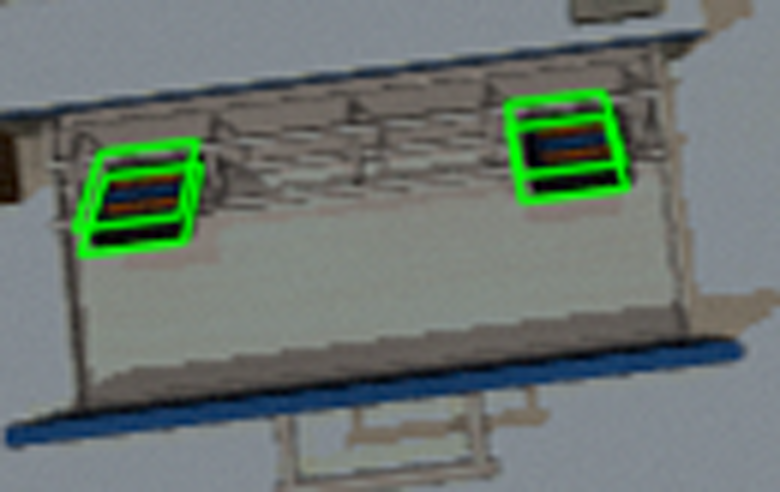

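View pics/sz5b.png

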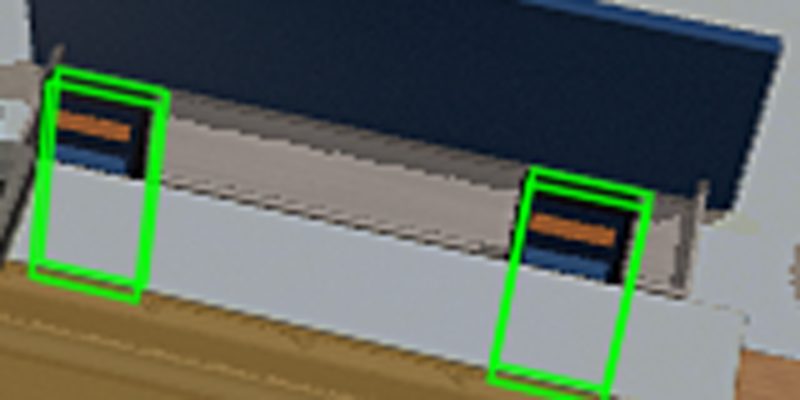

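```bash
python3 - <<'E'
from h import *
T,S=shot("top"),shot("scene")
t=lambda x,y:np.array((172+(x+.5)/6-.5,170+(y+.5)/6-.5)); s=lambda x,y:np.array((220+(x+.5)/5-.5,180+(y+.5)/5-.5))
for nm,y0,ob in(("L",.1275,[(T,t(92,247),1),(T,t(190,240),-1),(S,s(525,168),-1),(S,s(638,186),1)]),("R",-.1275,[(T,t(535,194),1),(T,t(633,184),-1),(S,s(48,66),-1),(S,s(153,88),1)])):
    for d,px,sg in ob: pass
    print(nm,"edge ends tri +y",tri([(d,px) for d,px,g in ob if g==1]).round(4),"-y",tri([(d,px) for d,px,g in ob if g==-1]).round(4),"model",rk(0,y0+.03,.12).round(4),rk(0,y0-.03,.12).round(4), "mid-h",[onz(d,px,.13175).round(4).tolist() for d,px,g in ob])
for nm,px in(("wipes",(146,243)),("spray",(371,168)),("glove",(137,191))): print(nm,onz(T,px,.138 if nm=="wipes" else .1).round(3))
print("lamp tri",tri([(T,(160+380/3.3,110+182/3.3)),(S,(130+254/3,130+208/3))]))
print("handle",cab((-.045,0,.115)),"R",rackR())
E
```

```text
L edge ends tri +y [0.5316 0.2542 0.1397] -y [0.5356 0.1982 0.1326] model [0.5279 0.2615 0.1318] [0.5346 0.2019 0.1318] mid-h [[0.532, 0.2548, 0.1318], [0.5356, 0.1986, 0.1318], [0.5351, 0.1978, 0.1318], [0.5251, 0.2546, 0.1318]]
R edge ends tri +y [0.5598 0.0014 0.1364] -y [ 0.5654 -0.0554  0.1355] model [0.5564 0.0081 0.1318] [ 0.5631 -0.0515  0.1318] mid-h [[0.5603, 0.0007, 0.1318], [0.5656, -0.0555, 0.1318], [0.5628, -0.057, 0.1318], [0.5562, 0.0006, 0.1318]]
wipes [0.423 0.392 0.138]
spray [ 0.679 -0.392  0.1  ]
glove [0.604 0.438 0.1  ]
lamp tri [ 0.67095334 -0.04207501  0.23728883]
handle [0.39714339 0.08834128 0.115     ] R [[ 0.90065921 -0.11147283 -0.41998429]
 [ 0.10102869  0.99376748 -0.04711045]
 [ 0.42261826  0.          0.90630779]]
```

```bash
cat >> h.py <<'E'
def grabR(sign=-1):
    M=rackR(); return np.stack([-sign*M[:,0],sign*M[:,1],-M[:,2]],1)
def delta(P,M=None,pr=True):
    s=get_state(); C=R.from_quat(s["eef_rot"]).as_matrix()
    if M is None: M=C
    w=np.degrees(R.from_matrix(C.T@M).as_rotvec())
    d=np.asarray(P)-s["tool_pos"]
    print("clk %.2f"%s["clock"],"pos",s["tool_pos"].round(4),"F",s["contact_force"].round(1),"op %.3f"%s["opening"],"q",s["q"].round(2))
    print("target",np.round(P,4),"rot(tool,deg)",w.round(2),"|%.1f|"%np.linalg.norm(w),"shift now-axes mm",(1000*C.T@d).round(1),"after-rot axes mm",(1000*M.T@d).round(1))
DY=-.005
def grasp(k,z,dx=.0015):
    return rk(.008,(k)*.085+DY,z)+np.array([dx,0,0])
E
python3 - <<'E'
from h import *
delta(grasp(-1.5,.208),grabR(-1)); delta(grasp(-1.5,.208),grabR(1))
E
python3 -m creep '[0,0,-40,0,0,0, 0,0,-40,0,0,0, 0,0,-40,0,0,0]' 80
python3 - <<'E'
from h import *
delta(grasp(-1.5,.208),grabR(-1))
E
```

```text
clk 2.10 pos [ 0.1696 -0.6016  0.2387] F [ 0.3 -0.4  0. ] op 0.998 q [ 1.33  0.69 -0.19  1.57  0.16  0.9  -0.22]
target [ 0.532  -0.03    0.2149] rot(tool,deg) [-2.03 24.94  9.2 ] |26.7| shift now-axes mm [ 503.9 -451.8   23.8] after-rot axes mm [ 374.  -527.6  200.7]
clk 2.10 pos [ 0.1696 -0.6016  0.2387] F [ 0.3 -0.4  0. ] op 0.998 q [ 1.33  0.69 -0.19  1.57  0.16  0.9  -0.22]
target [ 0.532  -0.03    0.2149] rot(tool,deg) [ -36.98   -3.01 -166.8 ] |170.9| shift now-axes mm [ 503.9 -451.8   23.8] after-rot axes mm [-374.   527.6  200.7]
clock: 2.35
tool_pos: [0.1675, -0.5963, 0.3521]
eef_rot: [0.99, 0.138, -0.002, -0.011]
contact_force: [0.5, -0.8, -0.2]
opening: 0.909
clk 2.35 pos [ 0.1675 -0.5963  0.3521] F [ 0.5 -0.8 -0.2] op 0.909 q [ 1.33  0.59 -0.21  1.4   0.12  1.19 -0.18]
target [ 0.532  -0.03    0.2149] rot(tool,deg) [-3.35 25.14  8.97] |26.9| shift now-axes mm [ 505.2 -442.3  146.8] after-rot axes mm [ 327.5 -522.1  304.2]
```

```bash
python3 -m creep '[30,-27,0,0,0,0, 30,-27,0,0,0,0, 30,-27,0,0,0,0, 30,-27,0,0,0,0, 30,-27,0,0,0,0]' >/dev/null
python3 -m creep '[30,-27,0,0,0,0, 30,-27,0,0,0,0, 30,-27,0,0,0,0, 30,-27,0,0,0,0, 30,-27,0,0,0,0]' 
python3 - <<'E'
from h import *
delta(grasp(-1.5,.208),grabR(-1))
E
```

```text
clock: 3.18
tool_pos: [0.3883, -0.261, 0.3641]
eef_rot: [0.992, 0.126, 0.001, 0.006]
contact_force: [1.4, 0.1, 0.0]
opening: 0.907
clk 3.18 pos [ 0.3883 -0.261   0.3641] F [1.4 0.1 0. ] op 0.907 q [ 0.69  0.33 -0.29  1.83  0.12  0.99 -0.97]
target [ 0.532  -0.03    0.2149] rot(tool,deg) [-1.05 24.93  8.06] |26.2| shift now-axes mm [ 196.8 -189.7  146.8] after-rot axes mm [  89.7 -213.6  206.5]
```

```bash
python3 -m creep '[20,-22,0,-0.2,5.3,1.7, 20,-22,0,-0.2,5.3,1.7, 20,-22,0,-0.2,5.3,1.7, 20,-22,0,-0.2,5.3,1.7, 20,-22,0,-0.2,5.3,1.7]' 
python3 - <<'E'
from h import *
delta(grasp(-1.5,.208),grabR(-1))
E
```

```text
clock: 3.6
tool_pos: [0.4718, -0.1204, 0.3848]
eef_rot: [0.969, 0.055, 0.241, -0.017]
contact_force: [0.6, 0.9, 0.6]
opening: 0.907
clk 3.60 pos [ 0.4718 -0.1204  0.3848] F [0.6 0.9 0.6] op 0.907 q [ 0.67  0.18 -0.46  2.13 -0.22  0.4  -1.05]
target [ 0.532  -0.03    0.2149] rot(tool,deg) [-0.47 -2.95  0.01] |3.0| shift now-axes mm [-17.9 -81.6 183.5] after-rot axes mm [ -8.4 -83.1 183.5]
```

```bash
python3 -m creep '[-3,-20,0,-0.2,-1.5,0, -3,-20,0,-0.2,-1.5,0, 0,-21,0,0,0,0, 0,-20,0,0,0,0]' 
python3 - <<'E'
from h import *
delta(grasp(-1.5,.208),grabR(-1))
for n,a in(("top",(172,130,332,250,5,"t1")),("scene",(180,120,380,260,4,"s1"))):
    crop(shot(n),*a)
E
```

```text
clock: 3.93
tool_pos: [0.4551, -0.0374, 0.3831]
eef_rot: [0.975, 0.052, 0.217, -0.012]
contact_force: [0.5, -0.0, -1.0]
opening: 0.907
clk 3.93 pos [ 0.4551 -0.0374  0.3831] F [ 0.5 -0.  -1. ] op 0.907 q [ 0.35  0.12 -0.37  2.18  0.01  0.42 -1.48]
target [ 0.532  -0.03    0.2149] rot(tool,deg) [ 0.05 -0.14 -0.33] |0.4| shift now-axes mm [ -1.6   1.1 185.1] after-rot axes mm [ -1.1   1.3 185.1]
```

```bash
python3 -m creep '[0,0,38,0,0,0, 0,0,38,0,0,0, 0,0,38,0,0,0, 0,0,38,0,0,0, 0,0,30,0,0,0]' 
python3 - <<'E'
from h import *
delta(grasp(-1.5,.078),grabR(-1))
for n,a in(("top",(172,130,332,250,5,"t1")),("scene",(180,120,380,260,4,"s1"))):
    crop(shot(n),*a)
E
```

```text
clock: 4.45
tool_pos: [0.5195, -0.0343, 0.2684]
eef_rot: [0.974, 0.053, 0.221, -0.006]
contact_force: [-0.0, -0.4, 0.9]
opening: 0.912
clk 4.45 pos [ 0.5195 -0.0343  0.2684] F [-0.  -0.4  0.9] op 0.912 q [ 0.11  0.4  -0.16  2.25  0.61  0.06 -2.08]
target [ 0.5866 -0.0239  0.0971] rot(tool,deg) [ 0.71 -0.58  0.02] |0.9| shift now-axes mm [-12.8  -5.1 183.8] after-rot axes mm [-10.9  -2.9 184. ]
```

View pics/s1.png

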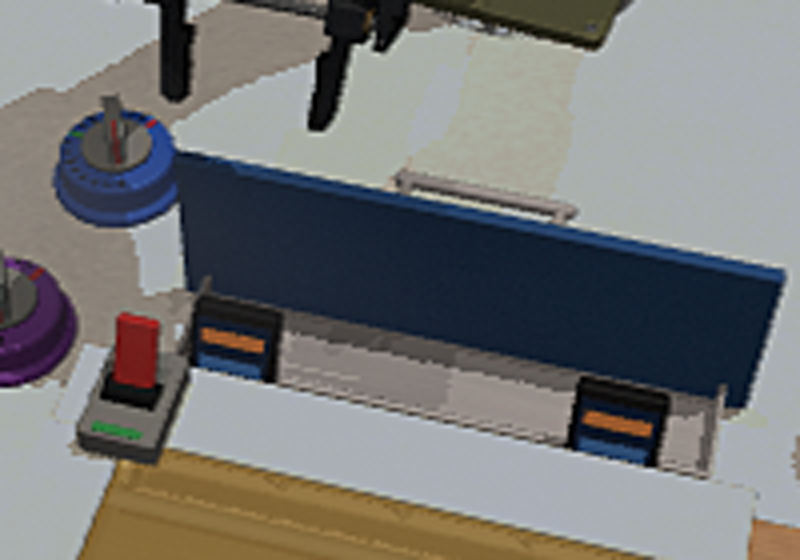

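View pics/t1.png

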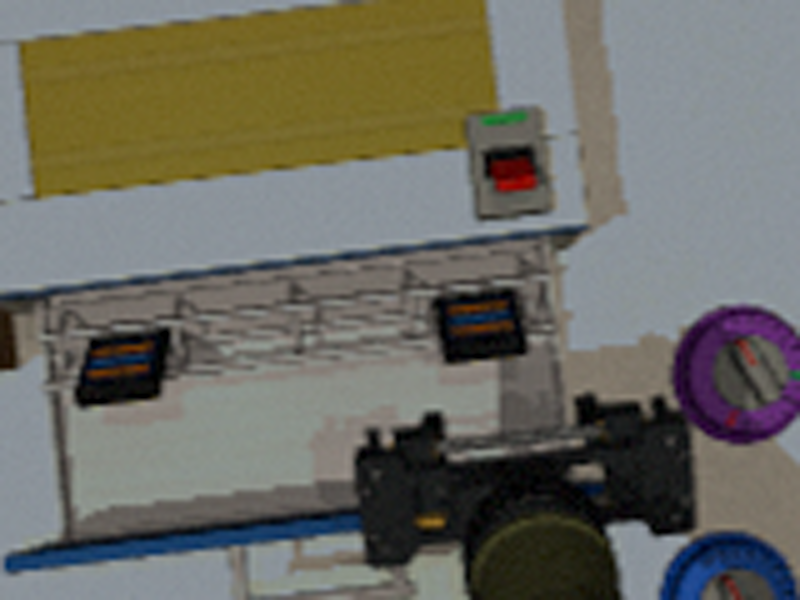

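```bash
cat > kin.py <<'E'
from h import *
import itertools
D=[([1.3298,.68998,-.19452,1.5663,.15731,.90251,-.21507],[.16937,-.60096,.23792]),([1.33,.59,-.21,1.4,.12,1.19,-.18],[.1675,-.5963,.3521]),([.69,.33,-.29,1.83,.12,.99,-.97],[.3883,-.261,.3641]),([.67,.18,-.46,2.13,-.22,.4,-1.05],[.4718,-.1204,.3848]),([.35,.12,-.37,2.18,.01,.42,-1.48],[.4551,-.0374,.3831]),([.11,.4,-.16,2.25,.61,.06,-2.08],[.5195,-.0343,.2684])]
def fk(q,L,sg=(-1,-1,-1,-1)):
    h,l1,l2,lt,off=L
    M=R.from_euler("z",sg[0]*q[0]+off)*R.from_euler("y",q[1]); p=np.array([0,0,h])+M.apply([0,0,l1])
    M=M*R.from_euler("z",sg[1]*q[2])*R.from_euler("y",q[3]); p=p+M.apply([0,0,l2])
    M=M*R.from_euler("z",sg[2]*q[4])*R.from_euler("y",q[5])*R.from_euler("z",sg[3]*q[6]); p=p+M.apply([0,0,lt]); return p,M
E
python3 - <<'E'
from kin import *
for sg in itertools.product((-1,1),repeat=3):
  for o in(0,):
    f=lambda L:np.concatenate([fk(q,L,(-1,)+sg)[0]-p for q,p in D])
    r=least_squares(f,[.3,.4,.4,.3,o]); print(sg,r.x.round(3),np.abs(r.fun).max().round(4))
E
```

```text
(-1, -1, -1) [ 0.332  0.57   0.342  0.32  -0.084] 0.0072
(-1, -1, 1) [ 0.332  0.57   0.342  0.32  -0.084] 0.0072
(-1, 1, -1) [ 0.287  0.572  0.351  0.271 -0.137] 0.0723
(-1, 1, 1) [ 0.287  0.572  0.351  0.271 -0.137] 0.0723
(1, -1, -1) [0.33  0.606 0.289 0.393 0.408] 0.1708
(1, -1, 1) [0.33  0.606 0.289 0.393 0.408] 0.1708
(1, 1, -1) [0.143 0.598 0.344 0.147 0.301] 0.1829
(1, 1, 1) [0.143 0.598 0.344 0.147 0.301] 0.1829
```

```bash
cat >> kin.py <<'E'
def fk2(q,L):
    h,l1,l2,lt,a1,b1,a2,b2,a3,b3,a4,b4=L
    Z=lambda t:R.from_euler("z",-t); Y=lambda t:R.from_euler("y",t)
    M=Z(q[0]); p=M.apply([a1,b1,h]); M=M*Y(q[1]); p=p+M.apply([a2,b2,l1])
    M=M*Z(q[2])*Y(q[3]); p=p+M.apply([a3,b3,l2]); M=M*Z(q[4])*Y(q[5]); p=p+M.apply([a4,b4,lt]); M=M*Z(q[6]); return p,M
E
python3 - <<'E'
from kin import *
s=get_state()
D.append((s["q"],s["tool_pos"]))
print(fk2(s["q"],[.33,.57,.34,.32]+[0]*8)[1].as_matrix().round(3)); print(R.from_quat(s["eef_rot"]).as_matrix().round(3))
f=lambda L:np.concatenate([*[fk2(q,L)[0]-p for q,p in D],.02*(L-np.r_[.33,.57,.34,.32,np.zeros(8)])])
r=least_squares(f,[.33,.57,.34,.32]+[0]*8); print(r.x.round(3),np.abs(r.fun[:21]).max().round(4))
E
```

```text
[[-0.107  0.896  0.432]
 [ 0.994  0.102  0.036]
 [-0.012  0.433 -0.901]]
[[ 0.896  0.107  0.432]
 [ 0.102 -0.994  0.036]
 [ 0.433  0.012 -0.901]]
[ 0.366  0.567  0.358  0.341 -0.012 -0.011 -0.005 -0.011  0.002 -0.028
 -0.004 -0.002] 0.0029
```

```bash
cat >> kin.py <<'E'
LK=[ 0.366,0.567,0.358,0.341,-0.012,-0.011,-0.005,-0.011,0.002,-0.028,-0.004,-0.002]
LO=np.array([-3.01,-.46,-1.47,.13,-1,.04,-2.66]); HI=np.array([3.01,2.08,1.51,2.56,4.14,2.09,2.66])
def fkt(q):
    p,M=fk2(q,LK); return p,M*R.from_euler("z",np.pi/2)
def ik(P,M,q0):
    Mr=R.from_matrix(M)
    def f(q):
        p,m=fkt(q); return np.r_[(p-P)*5,(m.inv()*Mr).as_rotvec(),.003*(q-q0)]
    r=least_squares(f,np.clip(q0,LO+.01,HI-.01),bounds=(LO+.005,HI-.005)); e=np.linalg.norm(r.fun[:6]); return r.x,e
def sols(P,M,n=40,seed=0):
    g=np.random.default_rng(seed); out=[]
    for i in range(n):
        q0=g.uniform(LO,HI); q0[0]=g.uniform(-1,1); q0[2]=g.uniform(-.8,.8)
        q,e=ik(P,M,q0)
        if e<.02 and not any(np.abs(q-o).max()<.3 for o in out): out.append(q)
    return out
E
python3 - <<'E'
from kin import *
for k in(-1.5,1.5):
  for z in(.078,.18,.25):
    for sg in(-1,1):
      o=sols(grasp(k,z),grabR(sg)); print(k,z,sg,len(o))
      for q in o[:6]: print("   ",q.round(2), "margin",np.min(np.minimum(q-LO,HI-q)).round(2))
E
```

```text
-1.5 0.078 -1 5
    [ 0.23  0.83 -0.37  2.17  2.46  0.34  2.41] margin 0.25
    [ 0.01  0.81 -0.04  2.18  3.19  0.28  1.62] margin 0.24
    [-0.46  0.97  0.72  2.22  4.13  0.69  0.53] margin 0.01
    [ 0.1   0.81 -0.18  2.18  2.84  0.28  1.99] margin 0.24
    [-0.11  0.82  0.13  2.19  3.56  0.32  1.22] margin 0.28
-1.5 0.078 1 7
    [ 0.34  0.86 -0.54  2.17  2.24  0.42 -0.47] margin 0.38
    [ 0.58  1.   -0.97  2.17  1.95  0.73 -0.08] margin 0.39
    [ 0.08  0.81 -0.14  2.18  2.94  0.28 -1.25] margin 0.24
    [-0.22  0.84  0.3   2.2   3.81  0.4  -2.21] margin 0.33
    [-0.46  0.97  0.72  2.22  4.13  0.69 -2.61] margin 0.01
    [ 0.75  1.32 -1.46  2.17  1.86  1.24  0.17] margin 0.01
-1.5 0.18 -1 5
    [ 0.2   0.59 -0.29  2.24  2.34  0.16  2.49] margin 0.12
    [ 0.04  0.58 -0.07  2.24  3.16  0.12  1.66] margin 0.08
    [-0.24  0.61  0.33  2.26  4.13  0.28  0.65] margin 0.01
    [ 0.11  0.59 -0.16  2.24  2.76  0.13  2.07] margin 0.09
    [-0.02  0.58  0.01  2.25  3.52  0.13  1.29] margin 0.09
-1.5 0.18 1 6
    [ 0.29  0.61 -0.42  2.24  2.08  0.22 -0.38] margin 0.18
    [ 0.57  0.71 -0.
[... 2030 characters left out ...]
] margin 0.04
    [ 0.18  1.05 -1.46  2.17  1.62  1.33 -0.34] margin 0.01
    [ 0.04  0.8  -1.05  2.17  1.6   0.91 -0.4 ] margin 0.39
1.5 0.25 -1 4
    [-1.04  0.5   0.53  2.23 -0.51  0.08 -1.58] margin 0.04
    [-1.    0.49  0.47  2.24 -0.1   0.07 -1.98] margin 0.03
    [-0.91  0.47  0.35  2.23  0.58  0.1  -2.65] margin 0.01
    [-1.11  0.53  0.64  2.23 -0.99  0.13 -1.09] margin 0.01
1.5 0.25 1 5
    [-0.53  0.45 -0.18  2.2   1.22  0.32 -0.14] margin 0.28
    [-0.29  0.48 -0.51  2.19  1.31  0.48 -0.21] margin 0.37
    [ 0.2   0.86 -1.46  2.18  1.46  1.21 -0.31] margin 0.01
    [-0.98  0.49  0.44  2.23  0.09  0.08  0.98] margin 0.04
    [-0.93  0.47  0.37  2.23  0.51  0.09  0.56] margin 0.05
```

```bash
for i in 1 2 3 4 5; do python3 -m creep '[0,0,0,0,0,-7,0,0,0,0,0,-7,0,0,0,0,0,-7,0,0,0,0,0,-7,0,0,0,0,0,-7]' | grep -E "force"; done
python3 - <<'E'
from h import *
delta(grasp(-1.5,.25),grabR(1))
E
```

```text
contact_force: [0.5, -0.4, -0.4]
contact_force: [0.5, 0.3, -1.3]
contact_force: [0.4, -0.1, -0.4]
contact_force: [-0.5, -0.3, 0.4]
contact_force: [0.9, -0.5, 0.1]
clk 6.63 pos [ 0.51   -0.0627  0.2878] F [ 0.9 -0.5  0.1] op 0.908 q [ 0.66  0.45 -0.88  2.22  1.24  0.4   0.45]
target [ 0.5144 -0.032   0.253 ] rot(tool,deg) [-2.76  0.72 -0.89] |3.0| shift now-axes mm [ 8.6 31.5 33.3] after-rot axes mm [ 7.7 30.  34.9]
```

```bash
python3 -m creep '[4,15,17,-1.4,0.4,-0.5, 4,15,17,-1.4,0.4,-0.5, 0,0,20,0,0,0, 0,0,20,0,0,0]' | grep force
python3 - <<'E'
from h import *
delta(grasp(-1.5,.2),grabR(1))
E
```

```text
contact_force: [-0.1, 0.3, 0.1]
clk 6.97 pos [ 0.5309 -0.0375  0.2203] F [-0.1  0.3  0.1] op 0.904 q [ 0.53  0.6  -0.8   2.25  1.65  0.42  0.04]
target [ 0.5354 -0.0297  0.2076] rot(tool,deg) [-0.56  0.01  0.41] |0.7| shift now-axes mm [ 0.4  7.4 13.6] after-rot axes mm [ 0.5  7.3 13.7]
```

Test the half turn empty here, to see whether the arm can do it in this configuration.

```bash
for i in 1 2 3 4 5; do python3 -m creep '[0,0,0,0,0,-7,0,0,0,0,0,-7,0,0,0,0,0,-7,0,0,0,0,0,-7,0,0,0,0,0,-7]' | grep -E "force"; python3 - <<'E'
from h import *
s=get_state(); print(s["q"].round(2),s["tool_pos"].round(3))
E
done
python3 - <<'E'
from h import *
delta(grasp(-1.5,.2),grabR(-1))
E
```

```text
contact_force: [0.5, 0.2, -0.9]
[ 0.47  0.58 -0.69  2.26  1.65  0.35  0.67] [ 0.528 -0.045  0.218]
contact_force: [0.3, -0.0, -0.4]
[ 0.4   0.54 -0.55  2.26  1.66  0.27  1.29] [ 0.526 -0.052  0.221]
contact_force: [0.1, -0.6, 0.5]
[ 0.3   0.51 -0.39  2.26  1.72  0.18  1.87] [ 0.525 -0.06   0.226]
contact_force: [-0.7, -0.3, 0.8]
[ 0.2   0.48 -0.22  2.26  1.89  0.1   2.34] [ 0.525 -0.067  0.231]
contact_force: [-0.2, 0.5, 0.3]
[ 0.14  0.47 -0.12  2.26  2.22  0.05  2.63] [ 0.526 -0.074  0.237]
clk 9.05 pos [ 0.5263 -0.0737  0.2372] F [-0.2  0.5  0.3] op 0.910 q [ 0.14  0.47 -0.12  2.26  2.22  0.05  2.63]
target [ 0.5354 -0.0297  0.2076] rot(tool,deg) [ 3.35 -0.12 -0.84] |3.5| shift now-axes mm [ -0.5 -44.6  30.1] after-rot axes mm [  0.2 -42.7  32.7]
```

```bash
python3 -m creep '[0,-15,5,1.2,0,-0.3, 0,-15,5,1.2,0,-0.3, 0,-12,7,1,0,-0.3, 0,0,10,0,0,0]' | grep force
python3 - <<'E'
from h import *
delta(grasp(-1.5,.18),grabR(-1))
E
```

```text
contact_force: [0.4, -0.2, 0.3]
clk 9.38 pos [ 0.5357 -0.0359  0.217 ] F [ 0.4 -0.2  0.3] op 0.909 q [ 0.2   0.53 -0.29  2.27  2.24  0.14  2.59]
target [ 0.5438 -0.0287  0.1895] rot(tool,deg) [ 0.45 -0.7   0.21] |0.9| shift now-axes mm [-4.  -6.5 28.5] after-rot axes mm [-3.6 -6.3 28.6]
```

```bash
python3 -m creep '[-2,-4,15,0.3,-0.4,0.1, -2,-3,15,0.2,-0.3,0.1, 0,0,15,0,0,0]' | grep force
python3 - <<'E'
from h import *
delta(grasp(-1.5,.135),grabR(-1))
for n,a in(("top",(172,130,332,250,5,"t2")),("scene",(180,120,380,260,4,"s2"))):
    crop(shot(n),*a)
E
```

```text
contact_force: [0.4, 0.2, -0.3]
clk 9.63 pos [ 0.5523 -0.0316  0.1776] F [ 0.4  0.2 -0.3] op 0.904 q [ 0.24  0.63 -0.38  2.26  2.28  0.25  2.55]
target [ 0.5627 -0.0266  0.1487] rot(tool,deg) [ 0.38 -0.34 -0.16] |0.5| shift now-axes mm [-2.5 -4.  30.7] after-rot axes mm [-2.3 -3.8 30.7]
```

View pics/s2.png

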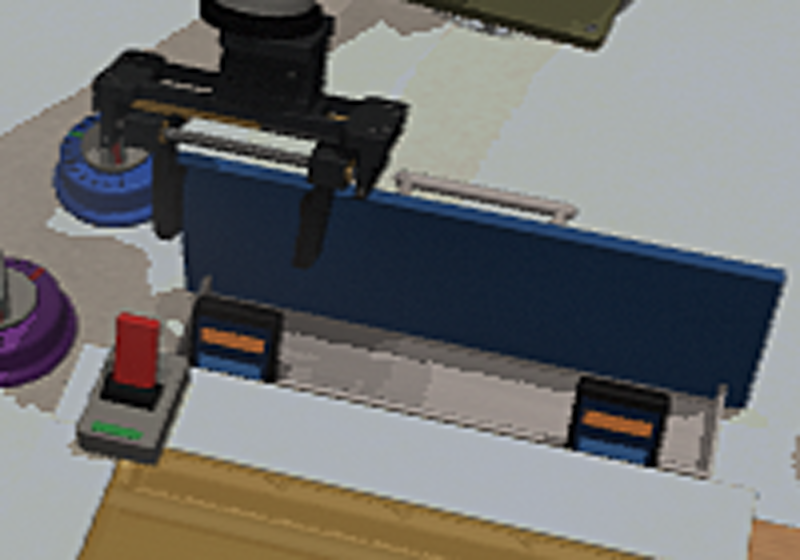

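View pics/t2.png

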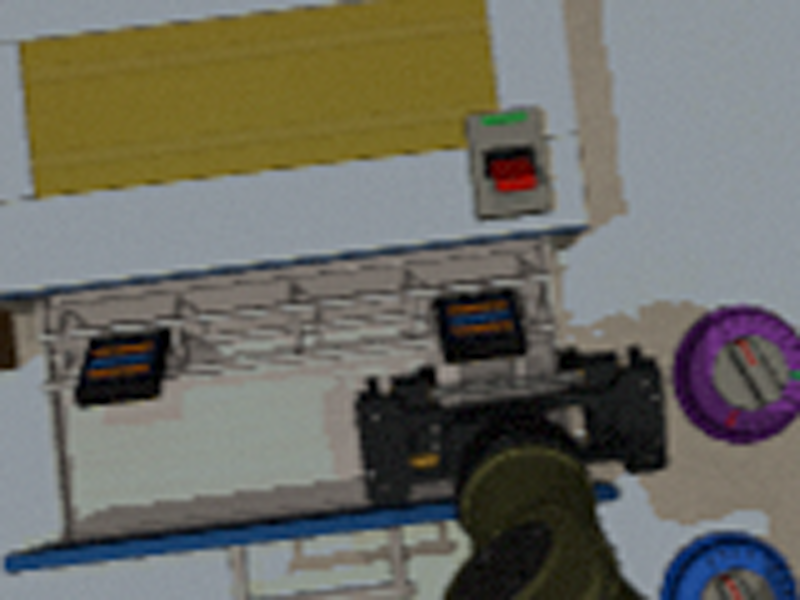

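```bash
python3 -m creep '[-2,-3,15,0.3,-0.3,0, -1,-2,15,0.2,-0.2,0, 0,-1,15,0,0,0]' | grep force
python3 - <<'E'
from h import *
delta(grasp(-1.5,.078),grabR(-1))
E
```

```text
contact_force: [0.1, -1.1, -0.0]
clk 9.98 pos [ 0.568  -0.0284  0.1381] F [ 0.1 -1.1 -0. ] op 0.906 q [ 0.26  0.74 -0.43  2.23  2.32  0.33  2.52]
target [ 0.5866 -0.0239  0.0971] rot(tool,deg) [ 0.27  0.08 -0.33] |0.4| shift now-axes mm [-0.1 -2.6 45.2] after-rot axes mm [-0.1 -2.4 45.2]
```

```bash
python3 -m creep '[0,-1,15,0,0,0, 0,-1,15,0,0,0, 0,-1,15,0,0,0, 0,0,3,0,0,0]' | grep force
python3 - <<'E'
from h import *
delta(grasp(-1.5,.078),grabR(-1))
crop(shot("scene"),180,120,380,260,4,"s3"); crop(shot("top"),172,130,332,250,5,"t3")
E
```

```text
contact_force: [0.3, 0.2, 0.0]
clk 10.32 pos [ 0.5889 -0.0292  0.0962] F [0.3 0.2 0. ] op 0.910 q [ 0.26  0.84 -0.45  2.19  2.35  0.41  2.51]
target [ 0.5866 -0.0239  0.0971] rot(tool,deg) [ 0.85  0.07 -0.43] |1.0| shift now-axes mm [-1.1 -5.4 -1.6] after-rot axes mm [-1.1 -5.5 -1.5]
```

View pics/s3.png

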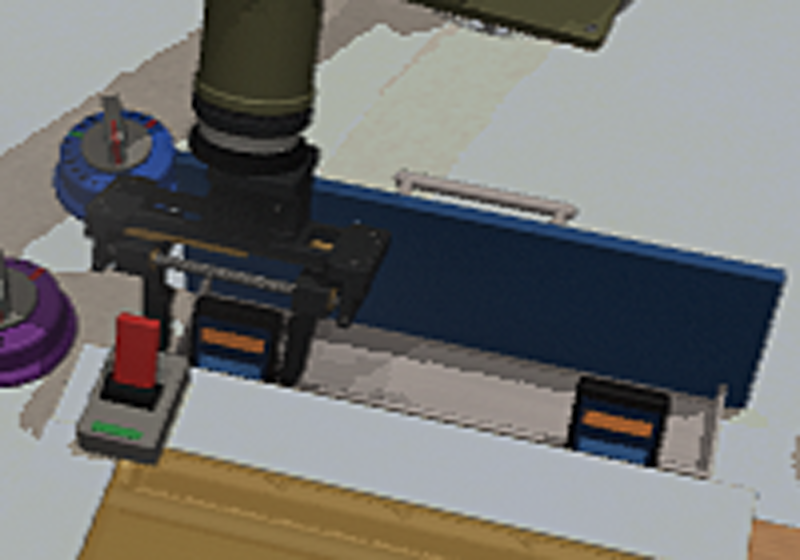

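```bash
python3 -m creep '[-1,-5.5,0,0.8,0,-0.4, 0,0,0,0,0,0]' | grep force
python3 -m creep '[0,0,0,0,0,0, 0,0,0,0,0,0, 0,0,0,0,0,0,0,0,0,0,0,0,0,0,0,0,0,0]' 50 30
python3 - <<'E'
from h import *
delta(grasp(-1.5,.078),grabR(-1))
crop(shot("scene"),180,120,380,260,4,"s3b")
E
```

```text
contact_force: [-0.8, 0.6, -0.8]
clock: 11.0
tool_pos: [0.5863, -0.0246, 0.1016]
eef_rot: [0.974, 0.055, 0.217, -0.011]
contact_force: [0.4, 0.3, -1.7]
opening: 0.677
clk 11.00 pos [ 0.5863 -0.0246  0.1016] F [ 0.4  0.3 -1.7] op 0.677 q [ 0.27  0.83 -0.46  2.2   2.36  0.4   2.51]
target [ 0.5866 -0.0239  0.0971] rot(tool,deg) [ 0.14 -0.14  0.11] |0.2| shift now-axes mm [-1.6 -0.7  4.3] after-rot axes mm [-1.6 -0.7  4.3]
```

View pics/s3b.png

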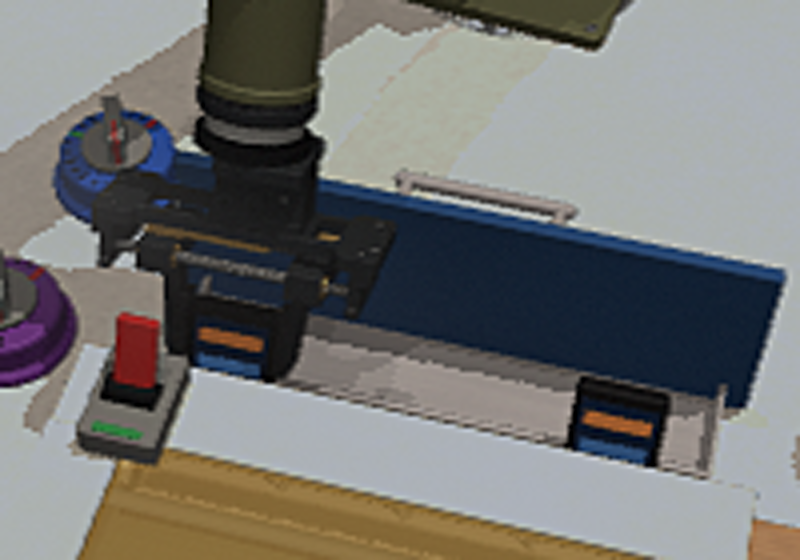

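```bash
python3 - <<'E'
from h import *
s=get_state(); np.savez("g0.npz",p=s["tool_pos"],q=s["eef_rot"])
E
python3 -m creep '[0,0,-15,0,0,0, 0,0,-15,0,0,0]' | grep -E "force|opening"
python3 - <<'E'
from h import *
g=np.load("g0.npz"); M=rackR(); delta(g["p"]+M[:,2]*.09,grabR(-1))
E
```

```text
contact_force: [0.7, 0.5, -1.3]
opening: 0.679
clk 11.22 pos [ 0.5742 -0.0261  0.1271] F [ 0.7  0.5 -1.3] op 0.679 q [ 0.26  0.77 -0.44  2.22  2.34  0.35  2.52]
target [ 0.5485 -0.0289  0.1832] rot(tool,deg) [ 0.12 -0.06  0.04] |0.1| shift now-axes mm [  0.3   0.  -61.7] after-rot axes mm [  0.2  -0.1 -61.7]
```

```bash
python3 -m creep '[0,0,-15,0,0,0, 0,0,-15,0,0,0, 0,0,-15,0,0,0, 0,0,-15,0,0,0]' | grep -E "force|opening"
python3 - <<'E'
from h import *
g=np.load("g0.npz"); M=rackR(); delta(g["p"]+M[:,2]*.09,grabR(-1))
crop(shot("scene"),180,100,380,240,4,"s4")
E
```

```text
contact_force: [0.1, 0.3, -1.4]
opening: 0.682
clk 11.55 pos [ 0.5477 -0.0287  0.1825] F [ 0.1  0.3 -1.4] op 0.682 q [ 0.23  0.62 -0.36  2.26  2.27  0.22  2.55]
target [ 0.5485 -0.0289  0.1832] rot(tool,deg) [ 0.05  0.05 -0.02] |0.1| shift now-axes mm [ 1.   0.2 -0.2] after-rot axes mm [ 1.   0.2 -0.2]
```

View pics/s4.png

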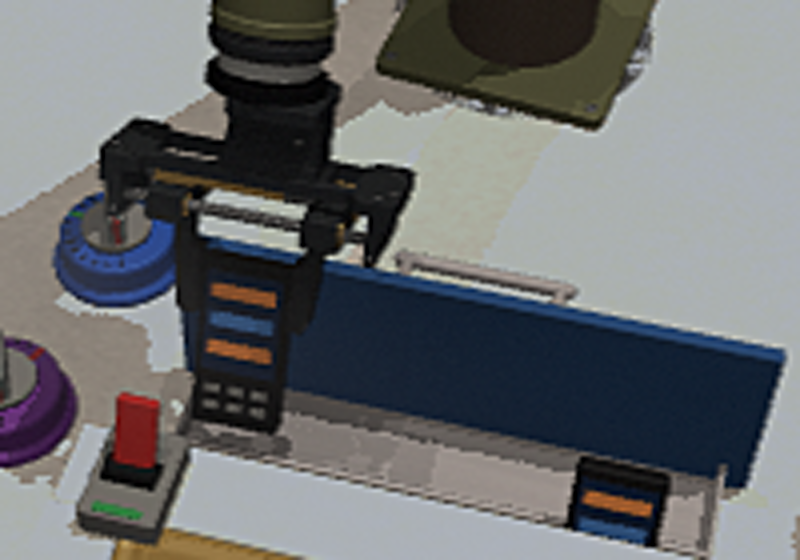

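```bash
cat > st.py <<'E'
from h import *
import sys
g=np.load("g0.npz"); M=rackR()
s=get_state(); d=M.T@(s["tool_pos"]-g["p"]); C=R.from_quat(s["eef_rot"]).as_matrix()
print("q",s["q"].round(2),"rel grasp in rack axes mm",(1000*d).round(1),"op %.3f"%s["opening"],"F",s["contact_force"].round(1),"tilt err",np.degrees(np.arccos(np.clip(-C[:,2]@M[:,2],-1,1))).round(1))
E
for i in 1 2; do python3 -m creep '[0,0,0,0,0,6.5,0,0,0,0,0,6.5,0,0,0,0,0,6.5,0,0,0,0,0,6.5,0,0,0,0,0,6.5]' >/dev/null; python3 st.py; done
```

```text
q [ 0.32  0.63 -0.5   2.26  2.05  0.29  2.19] rel grasp in rack axes mm [-1.   0.3 92.3] op 0.678 F [ 0.3  0.1 -2.2] tilt err 0.2
q [ 0.42  0.67 -0.67  2.25  1.9   0.39  1.75] rel grasp in rack axes mm [-3.3 -0.4 89.8] op 0.673 F [ 0.4 -0.5 -1.4] tilt err 0.4
```

```bash
for i in 1 2 3; do python3 -m creep '[0,0,0,0,0,6.5,0,0,0,0,0,6.5,0,0,0,0,0,6.5,0,0,0,0,0,6.5,0,0,0,0,0,6.5]' >/dev/null; python3 st.py; done
python3 - <<'E'
from h import *
g=np.load("g0.npz"); M=rackR(); delta(g["p"]+M[:,2]*.09,grabR(1))
E
```

```text
q [ 0.5   0.72 -0.81  2.25  1.82  0.5   1.24] rel grasp in rack axes mm [-5.9 -1.8 87.3] op 0.676 F [-0.1  0.3 -1.4] tilt err 0.7
q [ 0.56  0.76 -0.93  2.25  1.77  0.59  0.7 ] rel grasp in rack axes mm [-8.6 -3.7 84.7] op 0.679 F [-0.3  0.5 -2.1] tilt err 1.0
q [ 0.61  0.81 -1.03  2.25  1.74  0.68  0.14] rel grasp in rack axes mm [-11.6  -5.8  82. ] op 0.675 F [-0.1  0.1 -1.3] tilt err 1.4
clk 13.68 pos [ 0.542  -0.0354  0.171 ] F [-0.1  0.1 -1.3] op 0.675 q [ 0.61  0.81 -1.03  2.25  1.74  0.68  0.14]
target [ 0.5485 -0.0289  0.1832] rot(tool,deg) [-0.53 -1.3   8.96] |9.1| shift now-axes mm [-12.2   3.8  -8.3] after-rot axes mm [-11.6   5.8  -8. ]
```

```bash
python3 -m creep '[-6,2,-4,-0.3,-0.7,4.5, -6,3,-4,-0.3,-0.6,4.5]' >/dev/null; python3 st.py
python3 - <<'E'
from h import *
g=np.load("g0.npz"); M=rackR(); delta(g["p"]+M[:,2]*.06+M[:,0]*.003,grabR(1))
crop(shot("scene"),180,100,380,240,4,"s5"); crop(shot("top"),172,130,332,250,5,"t5")
E
```

```text
q [ 0.63  0.81 -1.07  2.24  1.73  0.69 -0.01] rel grasp in rack axes mm [-2.4 -0.8 88.2] op 0.678 F [ 0.3  0.2 -2.6] tilt err 0.3
clk 13.85 pos [ 0.5472 -0.0298  0.1805] F [ 0.3  0.2 -2.6] op 0.678 q [ 0.63  0.81 -1.07  2.24  1.73  0.69 -0.01]
target [ 0.5638 -0.0271  0.1572] rot(tool,deg) [ 0.   -0.27 -0.74] |0.8| shift now-axes mm [-5.5  0.8 28.2] after-rot axes mm [-5.4  0.8 28.2]
```

View pics/s5.png

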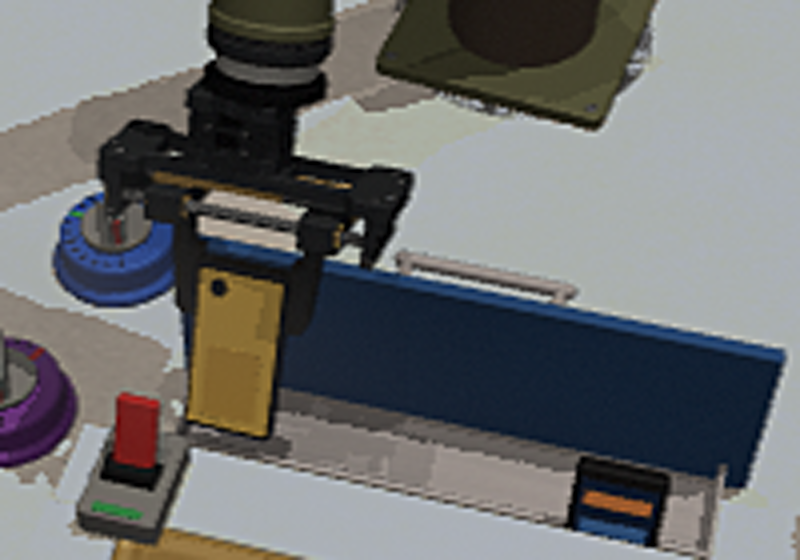

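View pics/t5.png

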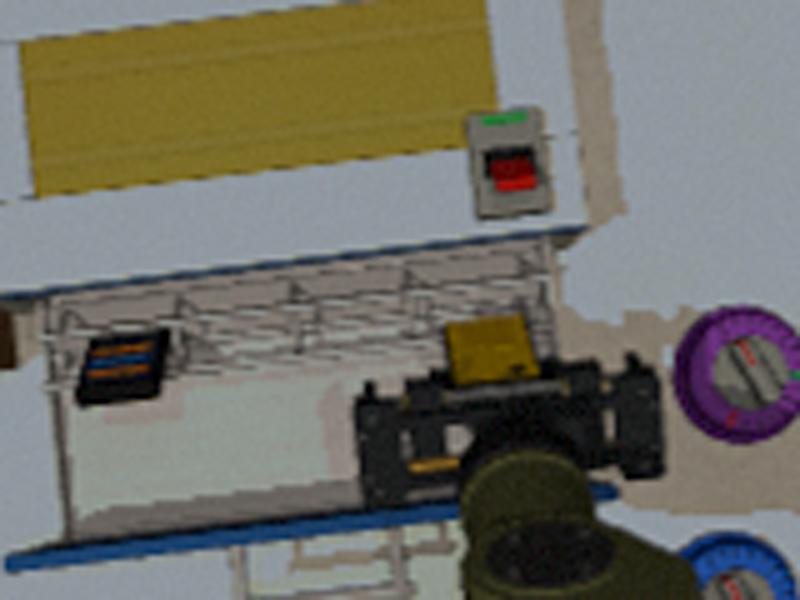

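```bash
python3 -m creep '[-3,0,10,0,-0.3,-0.4, -3,0,10,0,0,-0.4, -1,0,9,0,0,0]' >/dev/null; python3 st.py
python3 - <<'E'
from h import *
g=np.load("g0.npz"); M=rackR(); delta(g["p"]+M[:,2]*.03+M[:,0]*.004,grabR(1))
crop(shot("scene"),210,140,310,210,8,"s6"); crop(shot("top"),222,160,302,220,10,"t6")
E
```

```text
q [ 0.6   0.87 -1.04  2.21  1.79  0.72 -0.02] rel grasp in rack axes mm [ 5.  -1.5 58.6] op 0.676 F [-0.9 -0.1 -1.8] tilt err 0.1
clk 14.20 pos [ 0.5664 -0.0284  0.1568] F [-0.9 -0.1 -1.8] op 0.676 q [ 0.6   0.87 -1.04  2.21  1.79  0.72 -0.02]
target [ 0.5773 -0.0256  0.1305] rot(tool,deg) [-0.11  0.09  0.73] |0.7| shift now-axes mm [ 1.   1.6 28.6] after-rot axes mm [ 1.   1.5 28.6]
```

View pics/t6.png

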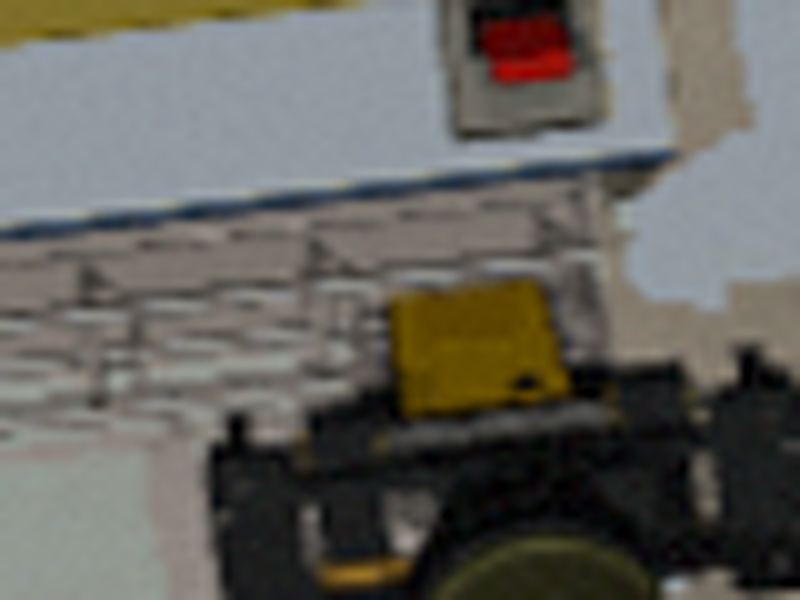

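View pics/s6.png

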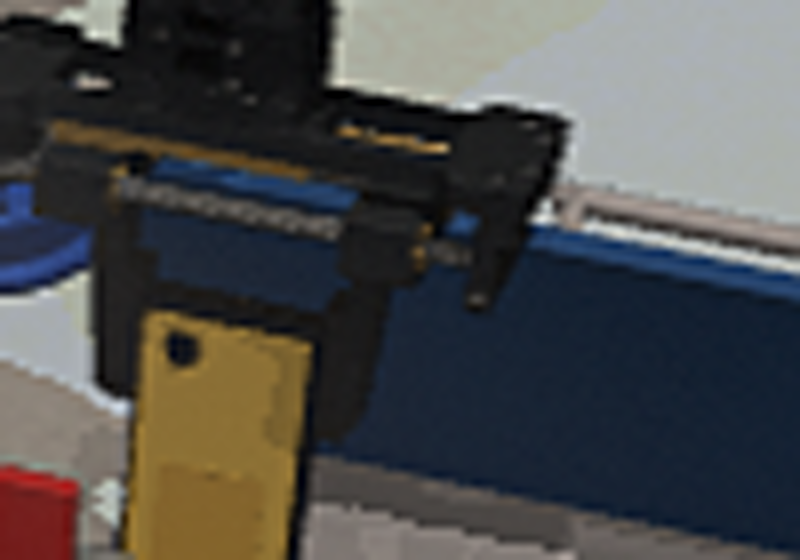

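```bash
python3 -m creep '[1,1.5,10,0,0,0.5, 0,0,10,0,0,0, 0,0,9,0,0,0]' >/dev/null; python3 st.py
python3 -m creep '[0,0,8,0,0,0, 0,0,8,0,0,0]' >/dev/null; python3 st.py
```

```text
q [ 0.58  0.94 -1.03  2.2   1.86  0.75 -0.07] rel grasp in rack axes mm [ 2.9  0.2 28.1] op 0.674 F [ 0.1  0.2 -1.4] tilt err 0.1
q [ 0.57  0.98 -1.02  2.18  1.9   0.77 -0.08] rel grasp in rack axes mm [ 2.5  0.1 10.3] op 0.673 F [ 0.1 -0.5 -1.1] tilt err 0.1
```

```bash
python3 -m creep '[1,0,5,0,0,0, 0,0,4,0,0,0]' >/dev/null; python3 st.py
python3 -m creep '[0,0,2,0,0,0,0,0,0,0,0,0]' >/dev/null; python3 st.py
python3 - <<'E'
from h import *
crop(shot("scene"),180,120,380,260,4,"s7"); crop(shot("top"),172,130,332,250,5,"t7")
E
```

```text
q [ 0.56  1.01 -1.01  2.18  1.92  0.78 -0.09] rel grasp in rack axes mm [ 0.9 -0.1 -0.6] op 0.681 F [-11.6  -6.6  25.2] tilt err 0.2
q [ 0.56  1.01 -1.01  2.17  1.93  0.78 -0.09] rel grasp in rack axes mm [ 3.6 -0.1 -2.5] op 0.679 F [ 1.2 -0.6 -1.7] tilt err 0.2
```

View pics/t7.png

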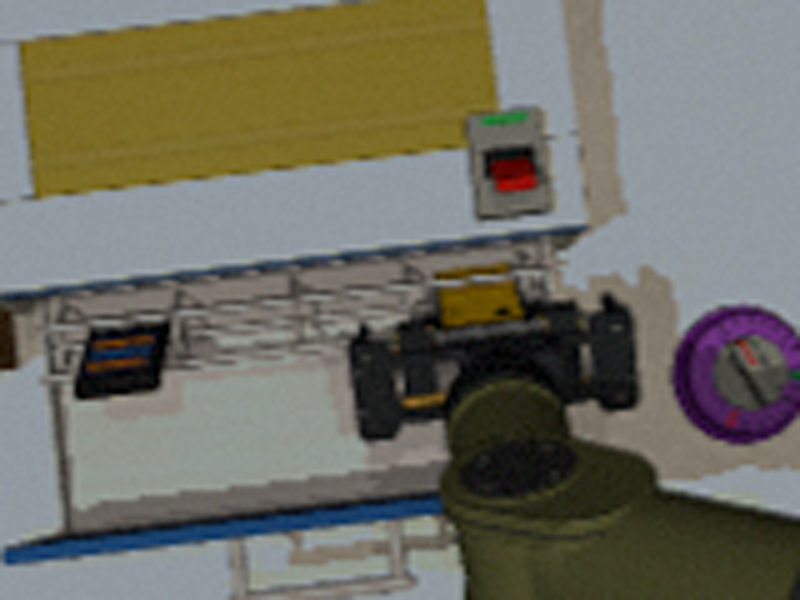

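```bash
python3 -m creep '[0,0,-2,0,0,0,0,0,0,0,0,0,0,0,0,0,0,0,0,0,0,0,0,0]' 78 ; python3 st.py
python3 - <<'E'
from h import *
crop(shot("scene"),180,120,380,260,4,"s8")
E
```

```text
clock: 15.48
tool_pos: [0.5889, -0.0243, 0.1029]
eef_rot: [-0.057, 0.974, 0.01, 0.217]
contact_force: [0.4, -0.6, 0.6]
opening: 0.882
q [ 0.56  1.   -1.01  2.18  1.92  0.78 -0.09] rel grasp in rack axes mm [2.9 0.  0.1] op 0.882 F [ 0.4 -0.6  0.6] tilt err 0.2
```

View pics/s8.png

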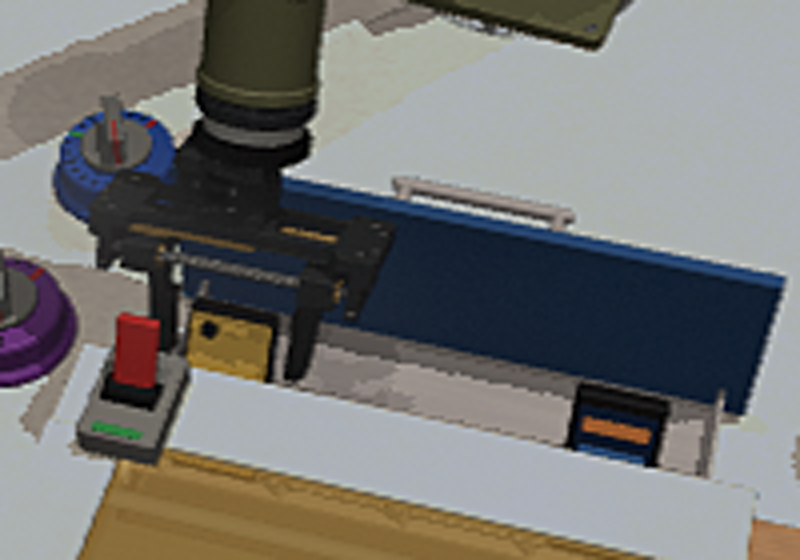

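```bash
python3 -m creep '[0,0,-15,0,0,0, 0,0,-20,0,0,0, 0,0,-25,0,0,0, 0,0,-30,0,0,0,0,0,-30,0,0,0]' | grep force ; python3 st.py
python3 - <<'E'
from h import *
d=shot("scene"); crop(d,220,180,380,260,5,"s9"); e=shot("top"); crop(e,172,170,302,252,6,"t9")
delta(grasp(1.5,.2),grabR(1))
E
```

```text
contact_force: [-0.2, -0.3, 1.0]
q [ 0.65  0.73 -1.07  2.24  1.62  0.64  0.08] rel grasp in rack axes mm [ -0.4   0.7 118.8] op 0.883 F [-0.2 -0.3  1. ] tilt err 0.4
clk 16.05 pos [ 0.5369 -0.0295  0.2123] F [-0.4  0.  -0.9] op 0.884 q [ 0.65  0.72 -1.08  2.24  1.62  0.64  0.08]
target [0.5069 0.2238 0.2076] rot(tool,deg) [-0.08 -0.09  0.3 ] |0.3| shift now-axes mm [  2.1 255.    3.2] after-rot axes mm [  3.4 255.    3.5]
```

View pics/s9.png

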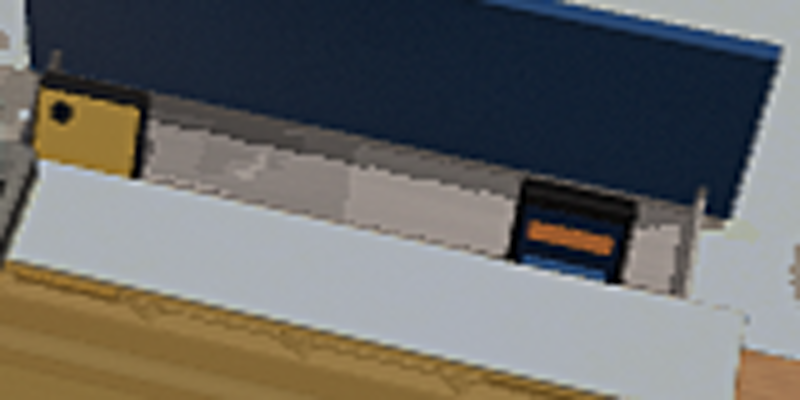

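View pics/t9.png

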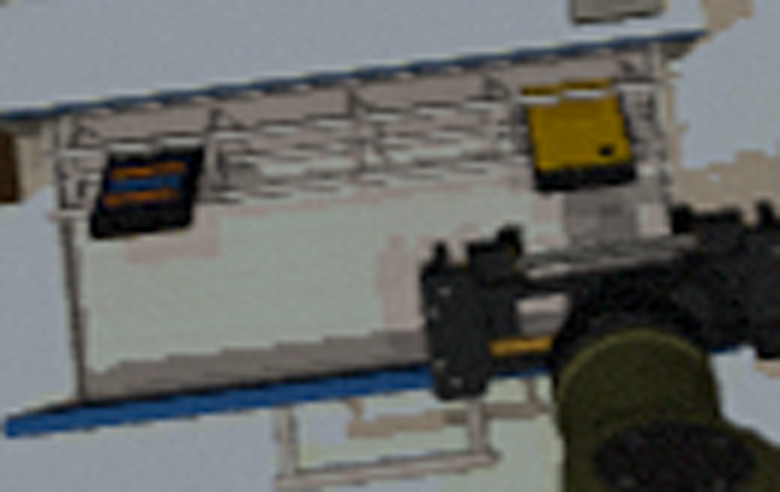

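```bash
for i in 1 2; do python3 -m creep '[0,26,0,0,0,0,0,26,0,0,0,0,0,26,0,0,0,0,0,26,0,0,0,0,0,26,0,0,0,0]' | grep force ; done
python3 - <<'E'
from h import *
delta(grasp(1.5,.18)+np.array([.004,0,0]),grabR(1))
E
```

```text
contact_force: [1.1, -0.1, -0.1]
contact_force: [-0.2, 0.6, 0.2]
clk 16.88 pos [0.5115 0.2291 0.2037] F [-0.2  0.6  0.2] op 0.885 q [ 0.01  0.79 -1.11  2.16  1.53  0.97 -0.4 ]
target [0.5193 0.2247 0.1895] rot(tool,deg) [-1.07 -0.19 -0.55] |1.2| shift now-axes mm [-0.8 -5.  16.1] after-rot axes mm [-0.7 -5.3 16. ]
```

```bash
python3 -m creep '[-1,-3,15,-0.6,-0.1,-0.3, 0,-2,15,-0.5,0,-0.3, 0,0,20,0,0,0]' | grep force
python3 - <<'E'
from h import *
delta(grasp(1.5,.08)+np.array([.004,0,0]),grabR(1))
crop(shot("scene"),220,120,420,260,4,"s10"); crop(shot("top"),142,130,302,250,5,"t10")
E
```

```text
contact_force: [0.5, -0.1, 0.1]
clk 17.13 pos [0.5335 0.2401 0.1602] F [ 0.5 -0.1  0.1] op 0.887 q [ 0.01  0.89 -1.07  2.15  1.68  0.97 -0.44]
target [0.5613 0.2294 0.0989] rot(tool,deg) [0.97 0.3  0.57] |1.2| shift now-axes mm [  2.4 -14.8  66.5] after-rot axes mm [  1.9 -13.7  66.8]
```

View pics/s10.png

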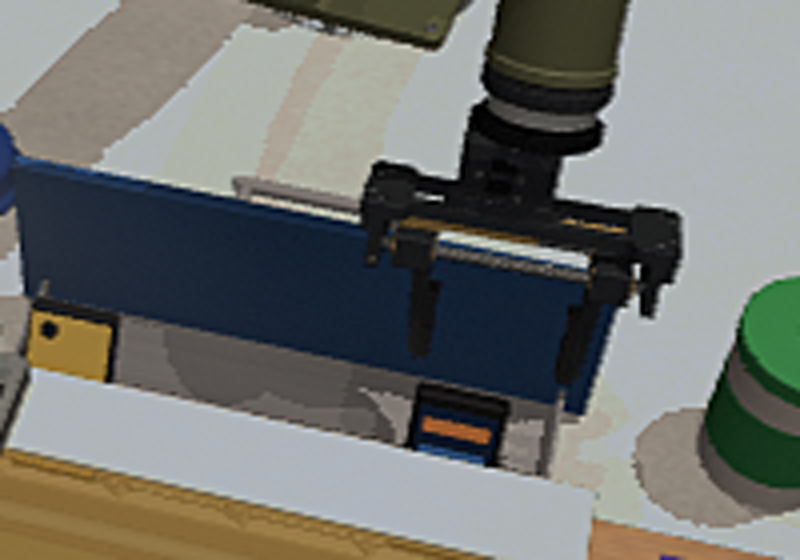

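View pics/t10.png

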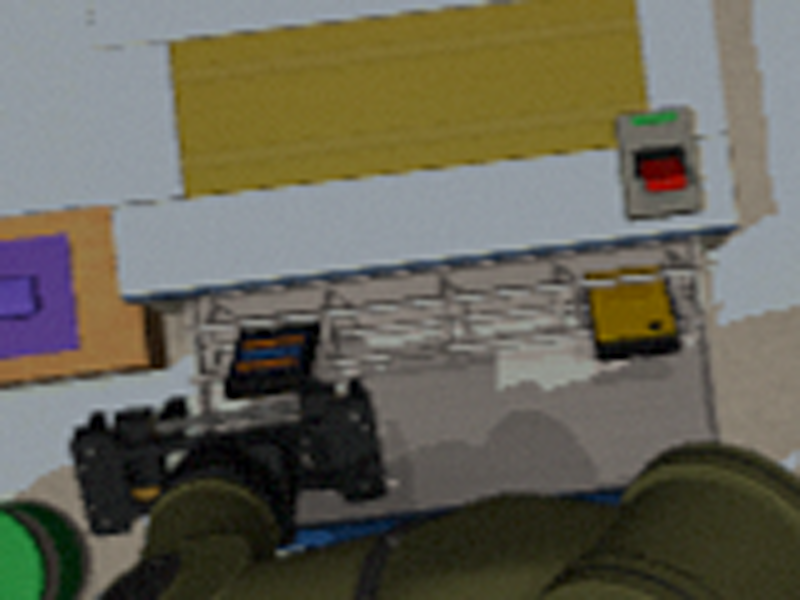

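```bash
python3 -m creep '[1,-7,5,0.5,0.2,0.3, 1,-7,10,0.5,0.1,0.3]' | grep force
python3 - <<'E'
from h import *
delta(grasp(1.5,.08)+np.array([.004,0,0]),grabR(1))
E
```

```text
contact_force: [1.0, 0.6, 0.3]
clk 17.40 pos [0.5388 0.2255 0.143 ] F [1.  0.6 0.3] op 0.886 q [ 0.02  0.92 -1.05  2.15  1.7   0.97 -0.45]
target [0.5613 0.2294 0.0989] rot(tool,deg) [-0.17 -0.31 -0.11] |0.4| shift now-axes mm [-2.3  1.5 49.7] after-rot axes mm [-2.   1.3 49.7]
```

```bash
python3 -m creep '[-1,1,14,0,-0.2,0, -1,0,14,0,-0.1,0, 0,0,14,0,0,0]' | grep force
python3 - <<'E'
from h import *
delta(grasp(1.5,.08)+np.array([.004,0,0]),grabR(1))
crop(shot("scene"),220,120,420,260,4,"s11")
E
```

```text
contact_force: [0.0, 0.3, 1.1]
clk 17.65 pos [0.5598 0.2251 0.1055] F [0.  0.3 1.1] op 0.882 q [ 0.01  1.01 -1.01  2.12  1.8   0.99 -0.48]
target [0.5613 0.2294 0.0989] rot(tool,deg) [-0.42  0.17 -0.22] |0.5| shift now-axes mm [1.  4.2 6.9] after-rot axes mm [0.9 4.1 6.9]
```

View pics/s11.png

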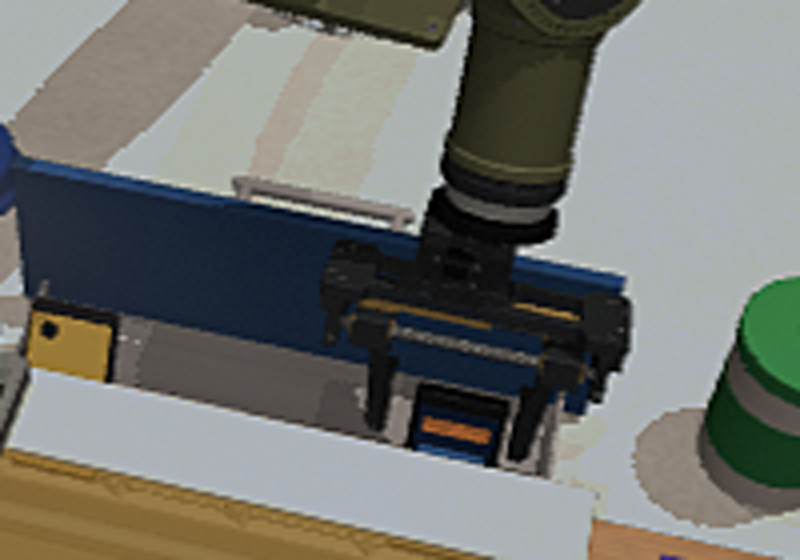

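```bash
python3 -m creep '[1,2,5,-0.4,0.2,-0.2, 0,0,0,0,0,0]' | grep force
python3 -m creep '[0,0,0,0,0,0, 0,0,0,0,0,0, 0,0,0,0,0,0,0,0,0,0,0,0,0,0,0,0,0,0]' 50 30
python3 - <<'E'
from h import *
delta(grasp(1.5,.08)+np.array([.004,0,0]),grabR(1))
s=get_state(); np.savez("g0.npz",p=s["tool_pos"],q=s["eef_rot"])
E
python3 -m creep '[0,0,-12,0,0,0, 0,0,-15,0,0,0,0,0,-15,0,0,0]' | grep -E "force|opening"; python3 st.py
```

```text
contact_force: [0.2, -0.9, -0.1]
clock: 18.28
tool_pos: [0.5605, 0.2254, 0.0997]
eef_rot: [-0.053, 0.975, 0.012, 0.215]
contact_force: [-0.8, -0.1, -1.0]
opening: 0.688
clk 18.28 pos [0.5605 0.2254 0.0997] F [-0.8 -0.1 -1. ] op 0.688 q [ 0.01  1.02 -1.01  2.12  1.81  0.98 -0.48]
target [0.5613 0.2294 0.0989] rot(tool,deg) [-0.06 -0.16 -0.12] |0.2| shift now-axes mm [-0.8  3.9  1.3] after-rot axes mm [-0.8  3.9  1.3]
contact_force: [1.2, 0.6, -1.2]
opening: 0.682
q [ 0.02  0.93 -1.04  2.15  1.72  0.97 -0.46] rel grasp in rack axes mm [-0.4 -2.  42. ] op 0.682 F [ 1.2  0.6 -1.2] tilt err 0.4
```

```bash
python3 -m creep '[0,1,-15,0,0,0, 0,1,-15,0,0,0,0,0,-15,0,0,0]' | grep -E "force|opening"; python3 st.py
for i in 1 2; do python3 -m creep '[0,0,0,0,0,-6.5,0,0,0,0,0,-6.5,0,0,0,0,0,-6.5,0,0,0,0,0,-6.5,0,0,0,0,0,-6.5]' >/dev/null; python3 st.py; done
```

```text
contact_force: [1.3, 0.4, -1.4]
opening: 0.68
q [ 0.03  0.83 -1.08  2.17  1.61  0.96 -0.42] rel grasp in rack axes mm [-0.8 -0.3 91.2] op 0.680 F [ 1.3  0.4 -1.4] tilt err 0.5
q [ 0.02  0.8  -1.06  2.18  1.6   0.92  0.17] rel grasp in rack axes mm [ -0.6   0.8 100. ] op 0.680 F [ 0.3  0.4 -1.6] tilt err 0.3
q [ 0.    0.78 -1.03  2.19  1.59  0.9   0.77] rel grasp in rack axes mm [ -2.1   0.3 104.9] op 0.680 F [ 0.4 -0.9 -1. ] tilt err 0.4
```

```bash
for i in 1 2; do python3 -m creep '[0,0,0,0,0,-6.5,0,0,0,0,0,-6.5,0,0,0,0,0,-6.5,0,0,0,0,0,-6.5,0,0,0,0,0,-6.5]' >/dev/null; python3 st.py; done
```

```text
q [-0.01  0.75 -1.    2.19  1.58  0.87  1.36] rel grasp in rack axes mm [ -3.9  -0.2 109.7] op 0.675 F [-0.9  0.6 -1.3] tilt err 0.5
q [-0.02  0.73 -0.98  2.2   1.58  0.84  1.96] rel grasp in rack axes mm [ -5.7  -0.6 114.5] op 0.677 F [ 0.4 -0.3 -1.1] tilt err 0.5
```

```bash
for i in 1; do python3 -m creep '[0,0,0,0,0,-6.5,0,0,0,0,0,-6.5,0,0,0,0,0,-6.5,0,0,0,0,0,-6.5,0,0,0,0,0,-6.5]' >/dev/null; python3 st.py; done
python3 - <<'E'
from h import *
g=np.load("g0.npz"); M=rackR(); delta(g["p"]+M[:,2]*.1,grabR(-1))
E
```

```text
q [-0.04  0.71 -0.95  2.21  1.57  0.82  2.55] rel grasp in rack axes mm [ -7.6  -0.9 119.3] op 0.679 F [ 0.  -0.4 -1.4] tilt err 0.6
clk 20.87 pos [0.5036 0.2182 0.2046] F [ 0.  -0.4 -1.4] op 0.679 q [-0.04  0.71 -0.95  2.21  1.57  0.82  2.55]
target [0.5185 0.2207 0.1903] rot(tool,deg) [ 0.46 -0.35 -8.7 ] |8.7| shift now-axes mm [ 7.2 -2.1 19.4] after-rot axes mm [ 7.6 -0.9 19.3]
```

```bash
python3 -m creep '[1,0,2,0,0,-3, 1,0,2,0,0,-3,1,0,2,0,0,-3,1,0,2,0,0,-2,1,0,2,0,0,0]' >/dev/null; python3 st.py
python3 - <<'E'
from h import *
g=np.load("g0.npz"); M=rackR(); delta(g["p"]+M[:,2]*.1,grabR(-1))
E
```

```text
q [-0.3   0.61 -0.49  2.21  1.62  0.51  2.65] rel grasp in rack axes mm [ -7.   -2.6 110.4] op 0.674 F [-0.6 -1.  -1. ] tilt err 0.8
clk 21.28 pos [0.5081 0.217  0.1968] F [-0.6 -1.  -1. ] op 0.674 q [-0.3   0.61 -0.49  2.21  1.62  0.51  2.65]
target [0.5185 0.2207 0.1903] rot(tool,deg) [ 0.77 -0.08  1.11] |1.4| shift now-axes mm [ 7.  -2.6 10.4] after-rot axes mm [ 7.  -2.6 10.4]
```

```bash
python3 -m creep '[4,-1,8,0.4,0,0.6, 4,-1,8,0.4,0,0.5, 2,0,8,0,0,0]' >/dev/null; python3 st.py
python3 - <<'E'
from h import *
g=np.load("g0.npz"); M=rackR(); delta(g["p"]+M[:,2]*.06+M[:,0]*.003,grabR(-1))
crop(shot("scene"),220,120,420,260,4,"s12"); crop(shot("top"),142,130,302,250,5,"t12")
E
```

```text
q [-0.27  0.66 -0.51  2.18  1.69  0.51  2.61] rel grasp in rack axes mm [ 3.6  3.1 87.9] op 0.677 F [ 0.7 -0.6 -1.6] tilt err 0.5
clk 21.53 pos [0.5265 0.2247 0.1809] F [ 0.7 -0.6 -1.6] op 0.677 q [-0.27  0.66 -0.51  2.18  1.69  0.51  2.61]
target [0.538  0.2229 0.1553] rot(tool,deg) [-0.38 -0.27  0.05] |0.5| shift now-axes mm [-0.8  3.3 27.9] after-rot axes mm [-0.6  3.1 27.9]
```

View pics/s12.png

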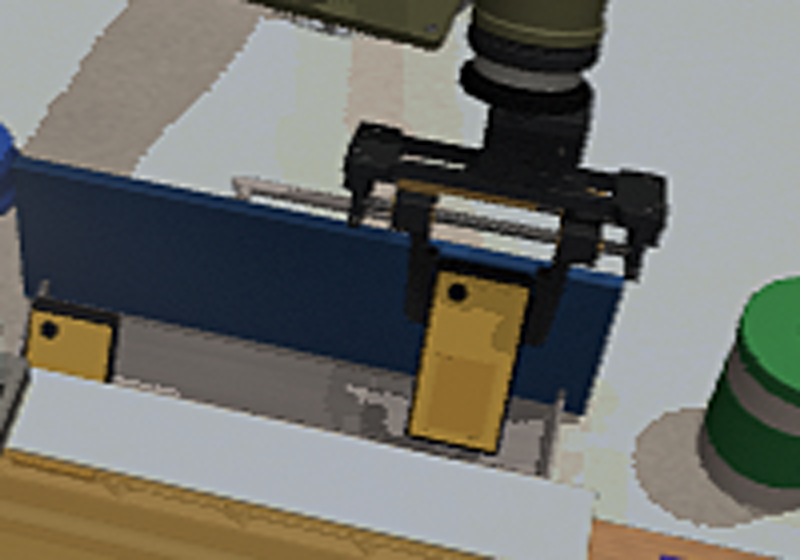

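View pics/t12.png

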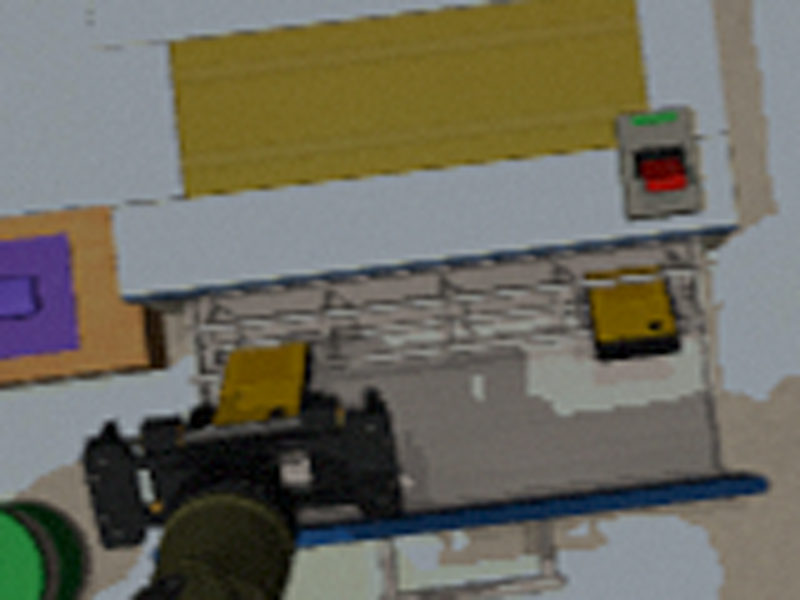

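```bash
python3 -m creep '[0,2,10,-0.3,-0.2,0, 0,1,10,0,0,0,0,0,8,0,0,0]' >/dev/null; python3 st.py
python3 - <<'E'
from h import *
g=np.load("g0.npz"); M=rackR(); delta(g["p"]+M[:,2]*.03+M[:,0]*.003,grabR(-1))
E
```

```text
q [-0.26  0.73 -0.51  2.17  1.77  0.53  2.55] rel grasp in rack axes mm [ 2.7 -0.4 57. ] op 0.678 F [ 0.3  0.4 -0.7] tilt err 0.3
clk 21.88 pos [0.539  0.2226 0.1525] F [ 0.3  0.4 -0.7] op 0.678 q [-0.26  0.73 -0.51  2.17  1.77  0.53  2.55]
target [0.5506 0.2243 0.1281] rot(tool,deg) [-0.2   0.16 -0.19] |0.3| shift now-axes mm [ 0.4 -0.3 27. ] after-rot axes mm [ 0.3 -0.4 27. ]
```

```bash
python3 -m creep '[0,0,9,0,0,0, 0,0,9,0,0,0,0,0,9,0,0,0]' >/dev/null; python3 st.py
python3 -m creep '[0,0,8,0,0,0, 0,0,8,0,0,0]' >/dev/null; python3 st.py
```

```text
q [-0.24  0.8  -0.52  2.15  1.85  0.56  2.49] rel grasp in rack axes mm [ 1.6 -0.8 26.4] op 0.680 F [ 0.5 -0.  -2. ] tilt err 0.5
q [-0.23  0.84 -0.52  2.13  1.89  0.57  2.47] rel grasp in rack axes mm [ 0.7 -0.9  7.8] op 0.675 F [-0.9  0.4 -2.4] tilt err 0.6
```

```bash
python3 -m creep '[1,0,4,0,0,0, 0,0,2,0,0,0]' >/dev/null; python3 st.py
python3 -m creep '[0,0,0,0,0,0]' >/dev/null; python3 st.py
python3 -m creep '[0,0,0,0,0,0,0,0,0,0,0,0,0,0,0,0,0,0,0,0,0,0,0,0]' 78 >/dev/null; python3 st.py
python3 - <<'E'
from h import *
crop(shot("scene"),220,120,420,260,4,"s13"); crop(shot("top"),142,130,302,250,5,"t13")
E
```

```text
q [-0.23  0.85 -0.52  2.12  1.91  0.58  2.46] rel grasp in rack axes mm [ 0.7 -0.8 -0.5] op 0.677 F [-3.5 -0.9  5.7] tilt err 0.8
q [-0.23  0.85 -0.52  2.12  1.91  0.58  2.46] rel grasp in rack axes mm [ 1.1 -0.8 -0.8] op 0.675 F [-2.3 -0.2  2.9] tilt err 0.7
q [-0.23  0.85 -0.52  2.12  1.91  0.58  2.46] rel grasp in rack axes mm [ 2.4 -0.8  0.3] op 0.883 F [-0.   0.6  0.4] tilt err 0.6
```

View pics/s13.png

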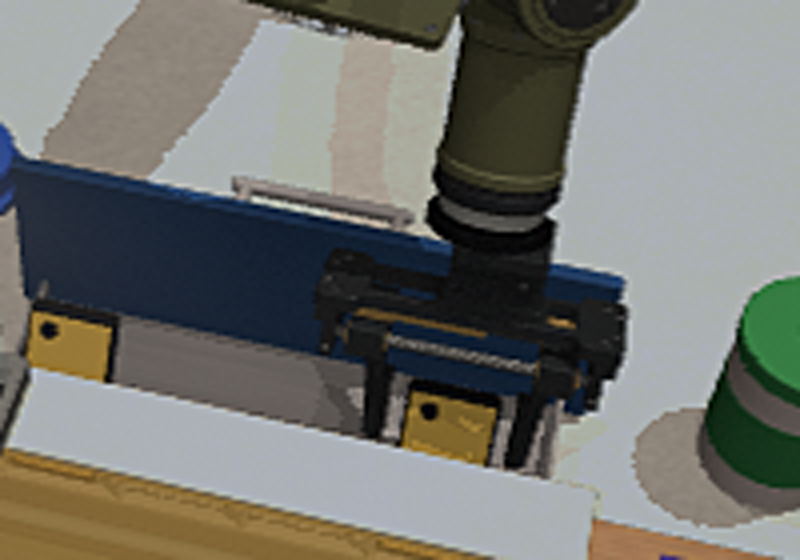

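View pics/t13.png

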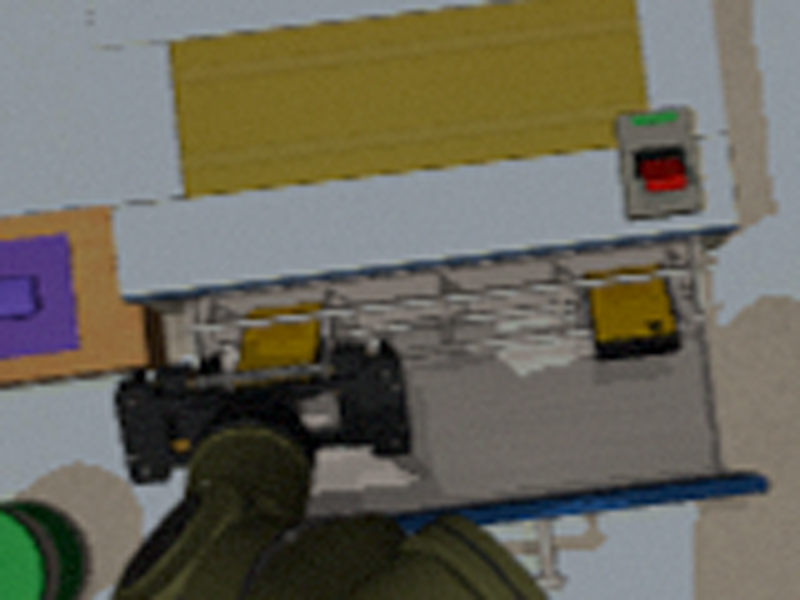

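```bash
python3 -m creep '[0,0,-12,0,0,0, 0,0,-18,0,0,0, 0,0,-25,0,0,0, 0,0,-30,0,0,0,0,0,-30,0,0,0]' | grep force ; python3 st.py
python3 -m creep '[0,0,-30,0,0,0, -30,0,-20,0,0,0, -30,0,-20,0,0,0,-30,0,-20,0,0,0,-30,0,0,0,0,0]' | grep force ; python3 st.py
python3 - <<'E'
from h import *
crop(shot("scene"),220,180,380,260,5,"s14"); crop(shot("top"),172,170,302,252,6,"t14")
E
```

```text
contact_force: [-0.4, 0.2, -1.8]
q [-0.4   0.61 -0.28  2.19  1.64  0.35  2.64] rel grasp in rack axes mm [-2.  -3.2 96. ] op 0.885 F [-0.4  0.2 -1.8] tilt err 1.2
contact_force: [-0.2, 0.3, -1.7]
q [-0.55  0.5  -0.35  2.51  1.9   0.5   2.1 ] rel grasp in rack axes mm [-114.   -11.7  167.7] op 0.886 F [-0.2  0.3 -1.7] tilt err 1.5
```

View pics/s14.png

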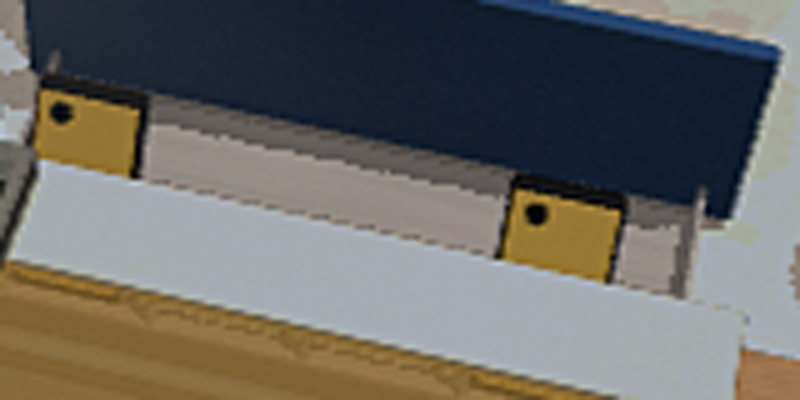

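View pics/t14.png

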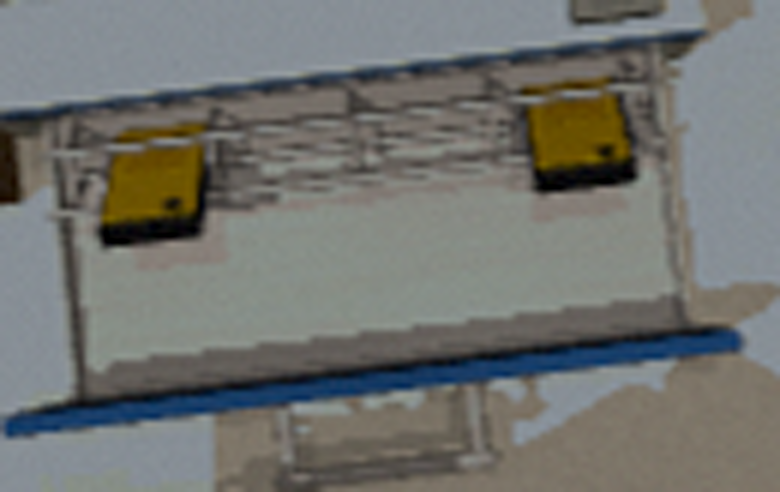

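```bash
python3 - <<'E'
from h import *
for n,a in(("top",(172,170,302,252,6,"t15")),("scene",(220,180,380,260,5,"s15"))):
    d=shot(n)
    box(d,.1275-.010,tray=.006); box(d,-.1275-.006,tray=.006)
    for k in range(-2,3):
        seg(d,rk(0,k*.085-.003,.05,.006),rk(.03,k*.085-.003,.05,.006),(255,0,255))
    crop(d,*a)
E
```

```text
(no output)
```

View pics/t15.png

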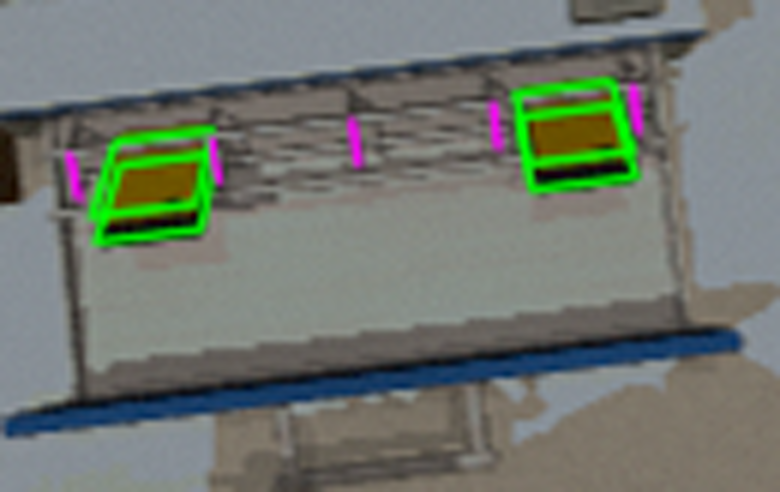

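View pics/s15.png

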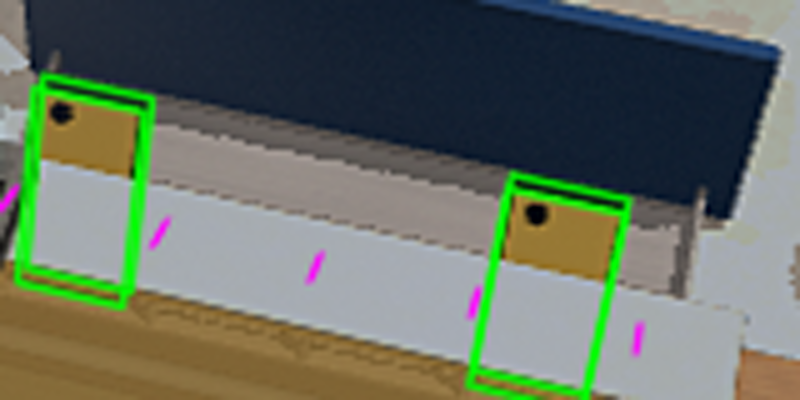

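```bash
cat >> h.py <<'E'
def downR(sign=-1):
    yaw=np.load("cab.npy")[2]; x=np.array([np.cos(yaw),np.sin(yaw),0]); y=np.array([-np.sin(yaw),np.cos(yaw),0])
    return np.stack([-sign*x,sign*y,[0,0,-1]],1)
E
python3 - <<'E'
from kin import *
delta(cab((-.02,.03,.25)),downR(-1)); 
for z,x in((.25,-.02),(.133,-.02),(.133,.16)):
  for sg in(-1,1):
    print(z,x,sg,[q.round(2).tolist() for q in sols(cab((x,.03,z)),downR(sg),25)][:4])
E
```

```text
clk 24.02 pos [0.3898 0.1946 0.2009] F [ 0.1 -0.3 -0.3] op 0.884 q [-0.55  0.51 -0.35  2.51  1.9   0.5   2.1 ]
target [0.4186 0.1209 0.25  ] rot(tool,deg) [  1.32 -24.42  -1.12] |24.5| shift now-axes mm [ 40.1  76.8 -34.3] after-rot axes mm [ 20.5  76.4 -49.1]
0.25 -0.02 -1 [[-0.36, 0.43, -0.05, 2.08, 0.04, 0.63, -1.9], [-0.63, 0.45, 0.32, 2.1, -0.23, 0.63, -1.61], [0.34, 0.64, -1.12, 2.06, 0.74, 0.92, -2.65], [0.03, 0.48, -0.6, 2.07, 0.41, 0.71, -2.29]]
0.25 -0.02 1 [[0.01, 0.48, -0.57, 2.07, 0.39, 0.7, 0.87], [0.3, 0.6, -1.03, 2.06, 0.69, 0.87, 0.55], [0.46, 0.84, -1.46, 2.06, 0.93, 1.18, 0.26], [-0.25, 0.44, -0.21, 2.08, 0.15, 0.64, 1.12]]
0.133 -0.02 -1 [[-0.5, 0.67, 0.15, 2.21, -0.33, 0.29, -1.53], [-0.05, 0.69, -0.51, 2.18, 0.79, 0.46, -2.65], [-0.35, 0.66, -0.07, 2.2, 0.15, 0.29, -2.02], [-0.77, 0.75, 0.58, 2.22, -0.99, 0.46, -0.84]]
0.133 -0.02 1 [[-0.16, 0.67, -0.35, 2.19, 0.61, 0.38, 0.67], [0.11, 0.76, -0.77, 2.17, 0.99, 0.61, 0.29], [0.39, 1.12, -1.45, 2.17, 1.24, 1.23, -0.01], [0.29, 0.91, -1.12, 2.17, 1.15, 0.89, 0.11]]
0.133 0.16 -1 [[-0.42, 0.82, 0.17, 1.7, -0.21, 0.65, -1.59], [0.29, 1.1, -1.2, 1.66, 1.1, 1.2, -2.65], [-0.24, 0.81, -0.12, 1.69, 0.14, 0.66, -1.9], [0.01, 0.87, -0.58, 1.67, 0.62, 0.79, -2.3]]
0.133 0.16 1 [[-0.03, 0.85, -0.49, 1.67, 0.53, 0.76, 0.91], [0.19, 0.97, -0.92, 1.66, 0.91, 0.99, 0.62], [0.31, 1.14, -1.28, 1.66, 1.15, 1.27, 0.46], [-0.24, 0.81, -0.12, 1.69, 0.14, 0.66, 1.24]]
```

```bash
python3 -m creep '[0,0,-20,0,0,7,0,0,-10,0,0,7,0,0,-10,0,0,7,0,0,0,0,0,7,0,0,0,0,0,7]' 0 20 | grep force; for i in 1 2 3 4; do python3 -m creep '[0,0,0,0,0,7,0,0,0,0,0,7,0,0,0,0,0,7,0,0,0,0,0,7,0,0,0,0,0,7]' | grep force; done
python3 - <<'E'
from h import *
delta(cab((-.02,.03,.25)),downR(1)); 
E
```

```text
contact_force: [-0.1, -0.4, -0.5]
contact_force: [0.9, -0.0, -0.2]
contact_force: [-0.3, 0.4, 0.3]
contact_force: [0.3, -0.4, -0.0]
contact_force: [0.0, -0.5, -0.4]
clk 26.10 pos [0.4154 0.2025 0.2507] F [ 0.  -0.5 -0.4] op 0.006 q [-0.42  0.42 -0.5   2.4   1.55  0.52 -0.62]
target [0.4186 0.1209 0.25  ] rot(tool,deg) [-1.44 26.64 -0.39] |26.7| shift now-axes mm [  5.5 -81.5   0.1] after-rot axes mm [  5.9 -81.5   0.7]
```

```bash
python3 -m creep '[1,-17,0,-0.3,5.3,-0.1,1,-17,0,-0.3,5.3,-0.1,1,-17,0,-0.3,5.3,-0.1,1,-16,0,-0.3,5.3,-0.1,1,-16,0,-0.3,5.3,-0.1]' | grep force
python3 - <<'E'
from h import *
delta(cab((-.022,.03,.135)),downR(1)); 
crop(shot("scene"),160,120,420,260,3,"s16"); crop(shot("top"),142,130,302,270,5,"t16")
E
```

```text
contact_force: [0.7, -0.2, -0.4]
clk 26.52 pos [0.4216 0.1503 0.2497] F [ 0.7 -0.2 -0.4] op 0.006 q [-0.12  0.43 -0.6   2.22  0.81  0.54  0.32]
target [0.4167 0.1207 0.135 ] rot(tool,deg) [-2.2  11.98 -0.92] |12.2| shift now-axes mm [ 31.5 -24.8 111.6] after-rot axes mm [  8.2 -28.8 114.7]
```

View pics/s16.png

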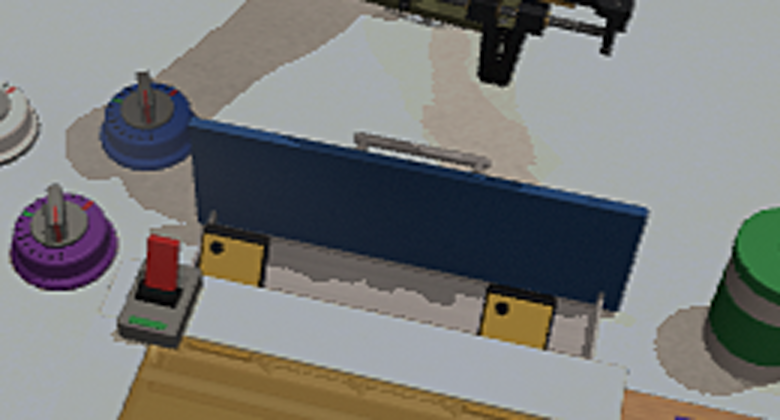

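View pics/t16.png

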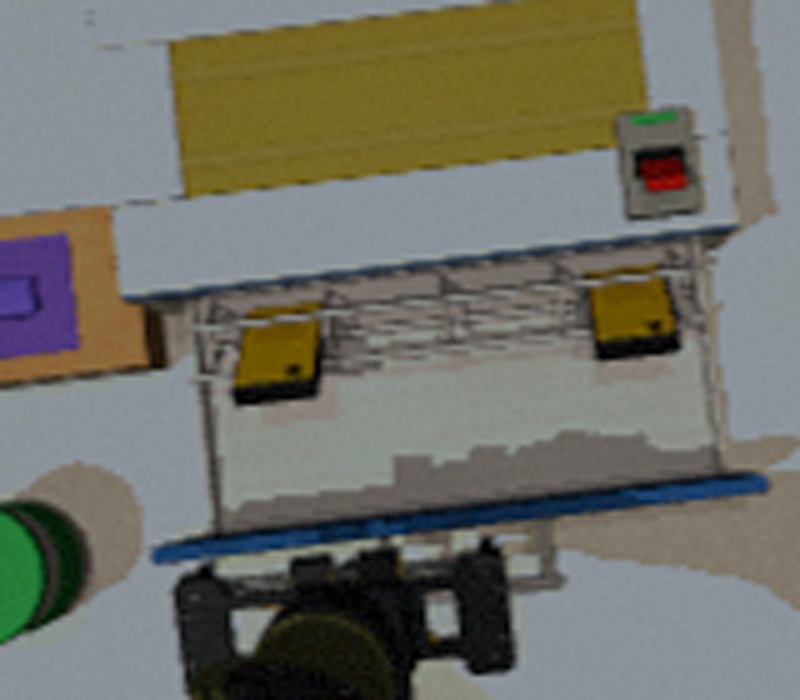

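```bash
python3 -m creep '[0,-10,0,-0.8,4.3,-0.3,0,-10,0,-0.7,4.3,-0.3,0,-9,0,-0.7,4,-0.3]' | grep force
python3 - <<'E'
from h import *
delta(cab((-.03,.03,.135)),downR(1)); 
E
```

```text
contact_force: [0.8, 0.7, 0.4]
clk 26.87 pos [0.4265 0.1231 0.2514] F [0.8 0.7 0.4] op 0.002 q [ 0.13  0.53 -0.77  2.05  0.52  0.77  0.72]
target [0.4087 0.1198 0.135 ] rot(tool,deg) [ 0.13 -0.36 -0.17] |0.4| shift now-axes mm [ 17.3  -1.6 116.5] after-rot axes mm [ 18.1  -1.3 116.4]
```

```bash
python3 -m creep '[9,-1,10,0,-0.3,-0.1,9,-1,10,0,0,0,0,0,25,0,0,0,0,0,25,0,0,0]' | grep force
python3 - <<'E'
from h import *
delta(cab((-.03,.03,.135)),downR(1)); 
E
```

```text
contact_force: [0.8, -0.6, -0.8]
clk 27.20 pos [0.4202 0.1195 0.1822] F [ 0.8 -0.6 -0.8] op 0.008 q [ 0.02  0.61 -0.63  2.18  0.71  0.54  0.52]
target [0.4087 0.1198 0.135 ] rot(tool,deg) [ 0.32  1.1  -1.09] |1.6| shift now-axes mm [12.3  1.1 46.9] after-rot axes mm [11.4  1.6 47.2]
```

```bash
python3 -m creep '[6,0,14,0.1,0.4,-0.4,6,0,14,0.1,0.4,-0.4,4,0,14,0.1,0.3,-0.3,2,0,5,0,0,0]' | grep force
python3 - <<'E'
from h import *
delta(cab((-.03,.03,.135)),downR(1)); crop(shot("scene"),160,120,420,260,3,"s17")
E
```

```text
contact_force: [-0.1, 0.1, 0.7]
clk 27.53 pos [0.4039 0.1198 0.13  ] F [-0.1  0.1  0.7] op 0.003 q [-0.1   0.68 -0.47  2.26  0.88  0.39  0.36]
target [0.4087 0.1198 0.135 ] rot(tool,deg) [-0.06  0.29 -0.05] |0.3| shift now-axes mm [-4.8 -0.5 -5. ] after-rot axes mm [-4.8 -0.5 -5. ]
```

View pics/s17.png

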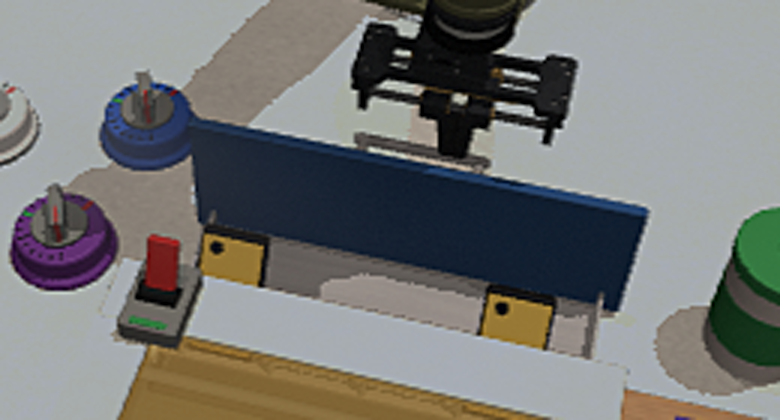

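```bash
cat > pt.py <<'E'
from h import *
s=get_state(); p=np.load("cab.npy"); d=s["tool_pos"]-[p[0],p[1],0]; c,n=np.cos(p[2]),np.sin(p[2])
print("clk %.2f"%s["clock"],"local mm",(1000*np.array([c*d[0]+n*d[1],-n*d[0]+c*d[1],d[2]])).round(1),"F",s["contact_force"].round(1),"q",s["q"].round(2)); 
C=R.from_quat(s["eef_rot"]).as_matrix(); print("rot err",np.degrees(R.from_matrix(C.T@downR(1)).as_rotvec()).round(1))
E
python3 -m creep '[-6,0,-4,0,0,0,-8,0,0,0,0,0,-8,0,0,0,0,0]' >/dev/null; python3 pt.py
python3 -m creep '[-10,0,0,0,0,0,-10,0,0,0,0,0,-10,0,0,0,0,0]' >/dev/null; python3 pt.py
```

```text
clk 27.83 local mm [-12.2  32.  134.6] F [-0.1  0.5 -0.8] q [-0.06  0.7  -0.52  2.19  0.83  0.46  0.43]
rot err [-0.2  0.3  0.2]
clk 28.08 local mm [ 17.4  32.  135.5] F [-6.1  1.2 -4.4] q [-0.02  0.73 -0.56  2.1   0.78  0.54  0.51]
rot err [-0.2  0.1  0.1]
```

```bash
python3 -m creep '[-10,0,0,0,0,0,-10,0,0,0,0,0,-10,0,0,0,0,0,-10,0,0,0,0,0,-10,0,0,0,0,0]' >/dev/null; python3 pt.py
python3 -m creep '[-10,0,0,0,0,0,-10,0,0,0,0,0,-10,0,0,0,0,0,-10,0,0,0,0,0,-10,0,0,0,0,0]' >/dev/null; python3 pt.py
python3 - <<'E'
from h import *
crop(shot("scene"),160,120,420,320,3,"s18"); crop(shot("top"),142,110,302,250,5,"t18")
E
```

```text
clk 28.50 local mm [ 64.2  31.9 135.7] F [-4.5  1.6 -1.7] q [ 0.02  0.78 -0.61  1.95  0.72  0.66  0.63]
rot err [-0.  -0.8 -0.2]
clk 28.92 local mm [110.7  31.9 135.8] F [-4.2  0.5 -0.5] q [ 0.04  0.83 -0.64  1.8   0.67  0.77  0.72]
rot err [ 0.2 -1.7 -0.4]
```

View pics/s18.png

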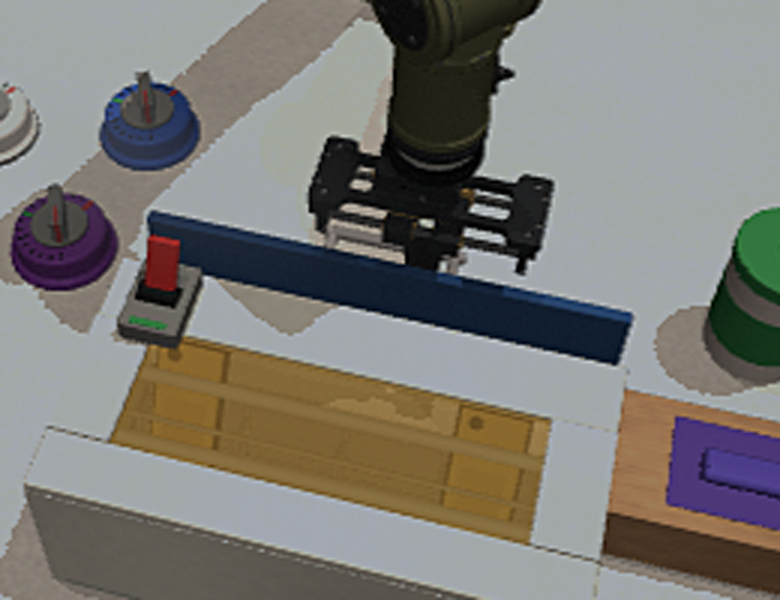

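View pics/t18.png

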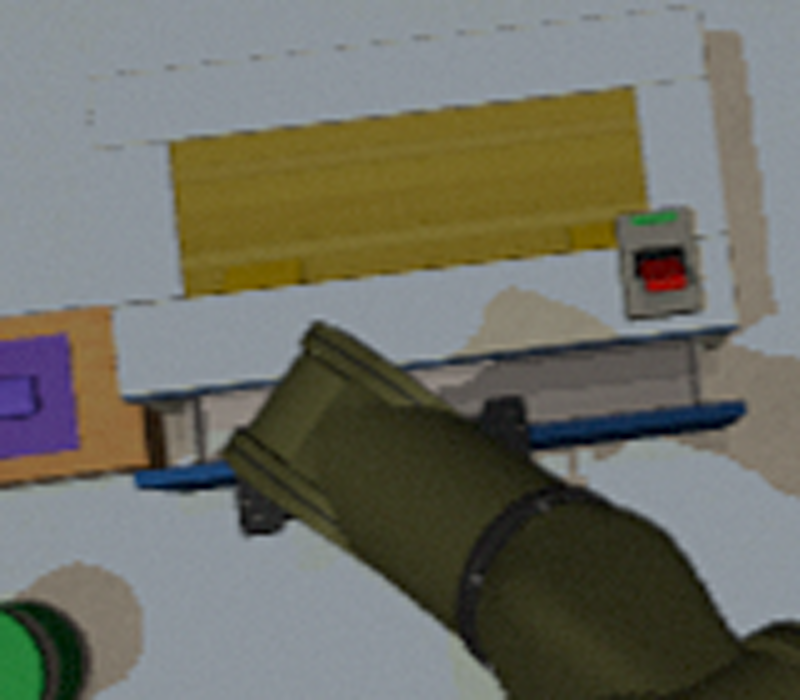

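```bash
python3 -m creep '[-10,0,0,0,-0.5,0,-10,0,0,0,-0.5,0,-10,0,0,0,-0.5,0,-8,0,0,0,0,0]' >/dev/null; python3 pt.py
for i in 1 2 3; do python3 -m creep '[-5,0,0,0,0,0]' >/dev/null; python3 pt.py; done
```

```text
clk 29.35 local mm [147.   31.4 135.8] F [-4.5  0.4  0. ] q [ 0.04  0.86 -0.64  1.71  0.67  0.81  0.76]
rot err [ 0.2 -0.4 -0.5]
clk 29.43 local mm [152.4  31.3 135.8] F [-3.4  0.9 -0. ] q [ 0.04  0.87 -0.64  1.69  0.67  0.82  0.77]
rot err [ 0.2 -0.4 -0.5]
clk 29.52 local mm [157.4  31.4 135.8] F [-3.8  1.6  0.2] q [ 0.04  0.88 -0.64  1.68  0.66  0.83  0.78]
rot err [ 0.2 -0.5 -0.5]
clk 29.60 local mm [162.7  31.3 135.8] F [-3.6  0.7  0.1] q [ 0.04  0.88 -0.64  1.66  0.66  0.84  0.79]
rot err [ 0.2 -0.5 -0.5]
```

```bash
for i in 1 2 3; do python3 -m creep '[-3,0,0,0,0,0]' >/dev/null; python3 pt.py|head -1; done
```

```text
clk 29.68 local mm [164.   31.3 135.8] F [-15.3  -0.8  10.1] q [ 0.04  0.88 -0.65  1.65  0.66  0.85  0.79]
clk 29.77 local mm [163.9  31.3 135.9] F [-14.2  -1.8  10.5] q [ 0.04  0.89 -0.65  1.64  0.65  0.86  0.8 ]
clk 29.85 local mm [163.8  31.3 136. ] F [-11.3  -2.    7.2] q [ 0.04  0.89 -0.65  1.63  0.65  0.87  0.8 ]
```

```bash
python3 -m creep '[-5,0,0,0,0,0,0,0,0,0,0,0]' >/dev/null; python3 pt.py|head -1; python3 -m creep '[10,0,0,0,0,0,15,0,0,0,0,0,0,0,-30,0,0,0,0,0,-40,0,0,0,0,0,-40,0,0,0]' >/dev/null; python3 pt.py
python3 - <<'E'
from h import *
crop(shot("scene"),160,120,420,320,3,"s19"); crop(shot("top"),142,110,302,250,5,"t19")
E
```

```text
clk 30.02 local mm [163.2  31.1 136.3] F [ 0.3 -0.7 -0.2] q [ 0.04  0.89 -0.65  1.62  0.64  0.89  0.81]
clk 30.43 local mm [144.5  27.  244. ] F [1.2 0.1 0.3] q [ 0.08  0.75 -0.73  1.59  0.53  1.06  0.88]
rot err [-0.5 -2.3 -0.5]
```

View pics/s19.png

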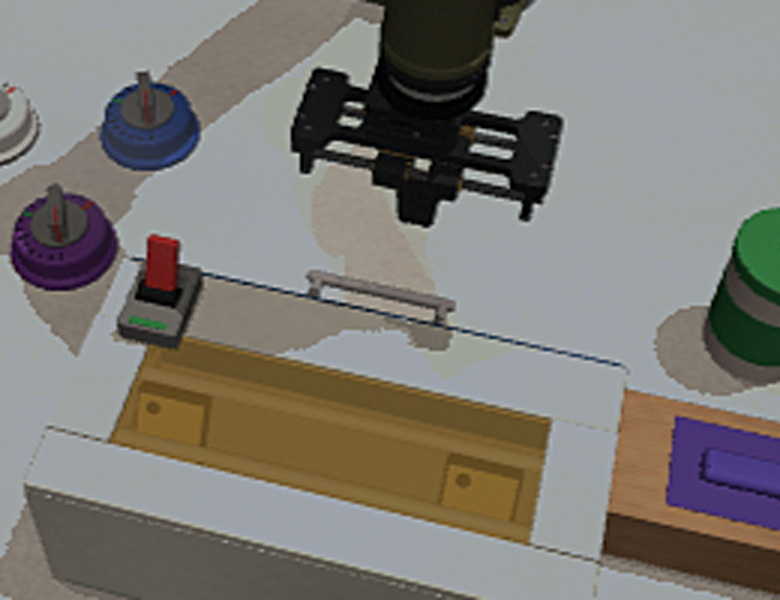

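View pics/t19.png

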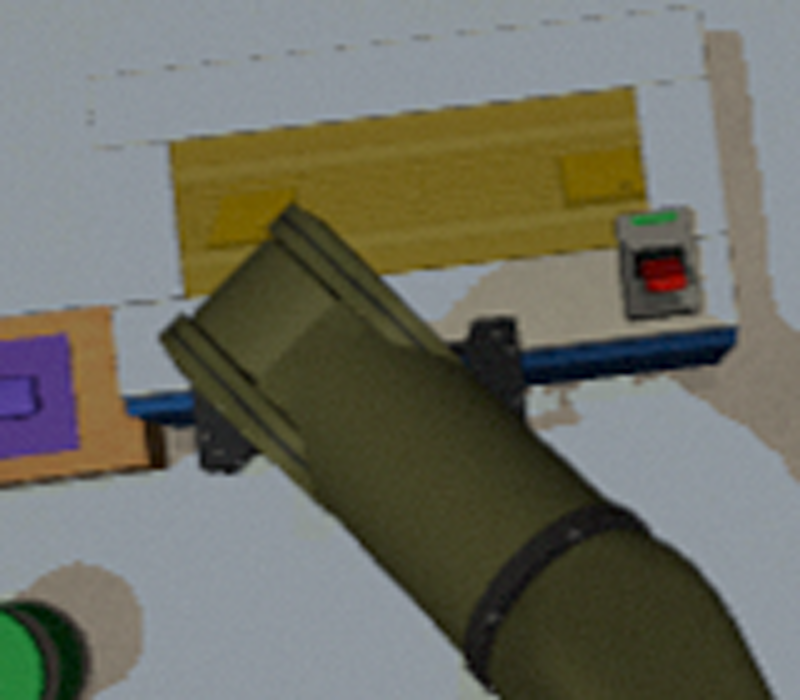

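```bash
python3 - <<'E'
from h import *
T,S=shot("top"),shot("scene")
crop(T,255,140,305,180,14,"lt"); crop(S,190,185,240,240,12,"ls")
p=np.load("cab.npy"); c,n=np.cos(p[2]),np.sin(p[2])
loc=lambda P:np.round(1000*np.array([c*(P[0]-p[0])+n*(P[1]-p[1]),-n*(P[0]-p[0])+c*(P[1]-p[1]),P[2]]),1)
print(loc(onz(S,(214.3,199),.2306)),loc(onz(T,(274.5,166.5),.2306)),loc(onz(T,(274,163),.2306)))
# housing corners in top
for x,y in((615,218),(690,205),(627,320),(703,310)): print(loc(onz(T,(142+x/5,110+y/5),.18)))
E
```

```text
[ 206.5 -161.5  230.6] [ 210.  -160.   230.6] [ 221.4 -159.8  230.6]
[ 263.7 -137.7  180. ]
[ 266.4 -188.4  180. ]
[ 194.8 -137.2  180. ]
[ 195.4 -188.2  180. ]
```

View pics/lt.png

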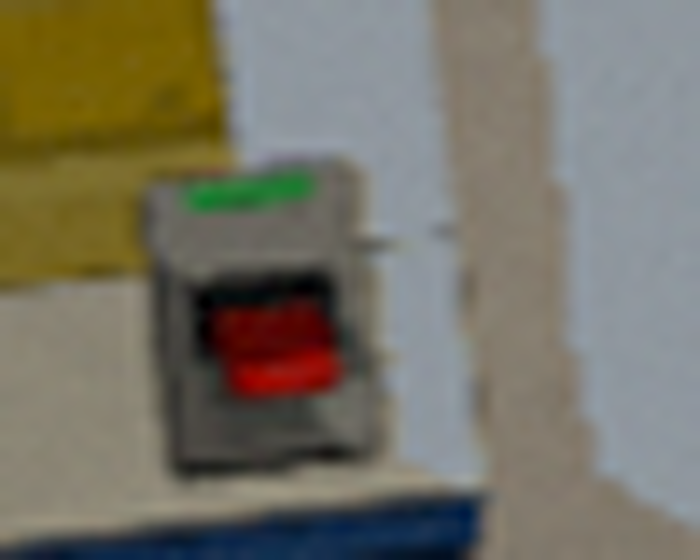

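View pics/ls.png

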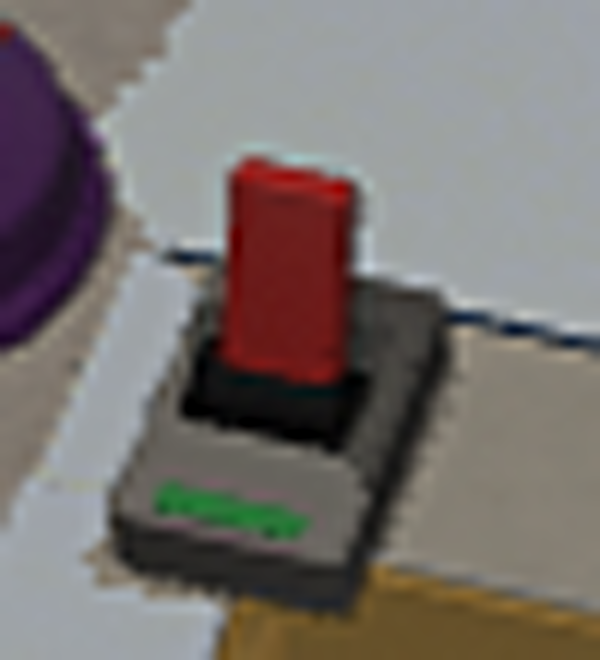

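```bash
python3 -m creep '[0,-25,0,0,-0.5,0,0,-25,0,0,-0.5,0,0,-25,0,0,-0.5,0,0,-25,0,0,-0.5,0,0,-25,0,0,0,0]' >/dev/null; python3 pt.py
python3 -m creep '[-5,-20,0,0,0,0,-10,-20,5,0,0,0,-10,-15,10,0,0,0,-5,0,5,0,0,0]' >/dev/null; python3 pt.py
```

```text
clk 31.05 local mm [145.9 -95.9 240. ] F [ 0.2 -0.4 -0.3] q [ 0.3   0.73 -0.74  1.63  0.57  1.    1.06]
rot err [-0.2 -0.   0.1]
clk 31.38 local mm [ 174.6 -166.   213.7] F [ 0.7 -1.2 -0.9] q [ 0.37  0.81 -0.71  1.54  0.6   1.03  1.16]
rot err [-0.8 -0.4 -0.6]
```

```bash
python3 -m creep '[-8,2,0,-0.4,-0.2,-0.3,-8,2,0,-0.4,-0.2,-0.3,-8,0,0,0,0,0]' >/dev/null; python3 pt.py
python3 -m creep '[-8,0,0,0,0,0,-8,0,0,0,0,0,-8,0,0,0,0,0]' >/dev/null; python3 pt.py
python3 - <<'E'
from h import *
crop(shot("scene"),160,160,290,260,6,"s20")
E
```

```text
clk 31.63 local mm [ 197.8 -161.2  209.3] F [-3.1 -0.9  2.9] q [ 0.35  0.85 -0.72  1.46  0.6   1.06  1.19]
rot err [ 0.2 -0.4  0.1]
clk 31.88 local mm [ 221.5 -156.8  208.8] F [-3.1 -3.3  1.8] q [ 0.33  0.88 -0.71  1.38  0.59  1.11  1.22]
rot err [ 0.2 -0.7  0.5]
```

View pics/s20.png

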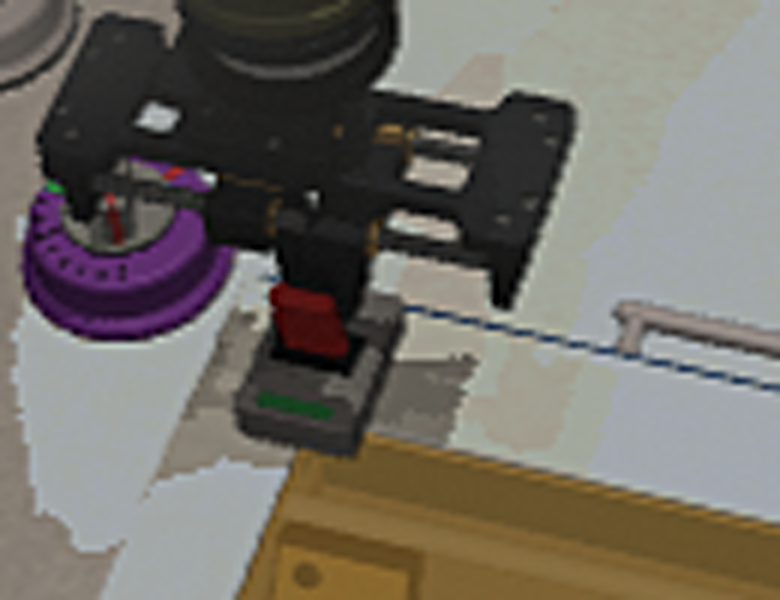

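```bash
for i in 1 2 3 4; do python3 -m creep '[-5,-1,0,0,0,0]' >/dev/null; python3 pt.py|head -1; done
python3 - <<'E'
from h import *
crop(shot("scene"),160,160,290,260,6,"s21")
E
```

```text
clk 32.02 local mm [ 227.1 -155.9  208.3] F [-3.5 -1.9 -0. ] q [ 0.32  0.89 -0.71  1.36  0.59  1.12  1.22]
clk 32.10 local mm [ 229.4 -155.7  207.7] F [-15.8  -3.6   9.5] q [ 0.31  0.9  -0.71  1.34  0.59  1.14  1.23]
clk 32.18 local mm [ 229.6 -155.7  207.6] F [-19.7  -3.6  15.6] q [ 0.31  0.9  -0.71  1.33  0.59  1.16  1.24]
clk 32.27 local mm [ 229.4 -155.7  207.7] F [-16.4  -2.1  11.2] q [ 0.31  0.91 -0.71  1.31  0.58  1.18  1.24]
```

View pics/s21.png

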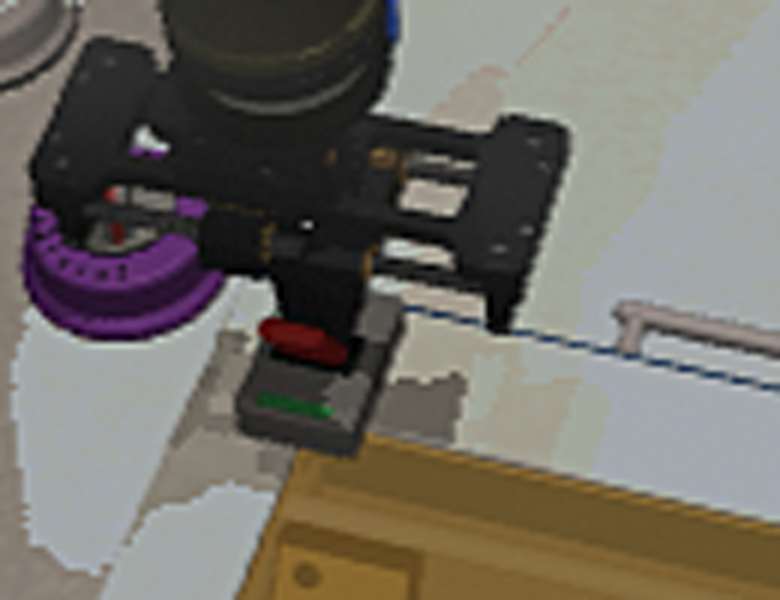

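```bash
python3 -m creep '[10,0,0,0,0,0,20,0,0,0,0,0,20,0,-20,0,0,0,10,0,-30,0,0,0,0,0,-30,0,0,0]' >/dev/null; python3 pt.py
python3 - <<'E'
from h import *
S,T=shot("scene"),shot("top")
crop(S,125,130,185,185,12,"ws"); crop(T,335,205,390,260,11,"wt"); crop(S,150,160,290,320,3.7,"ls2")
E
```

```text
clk 32.73 local mm [ 168.8 -150.8  286.8] F [ 1.1 -0.1 -0.2] q [ 0.37  0.76 -0.76  1.42  0.51  1.23  1.26]
rot err [ 0.5 -3.3  1.5]
```

View pics/ws.png

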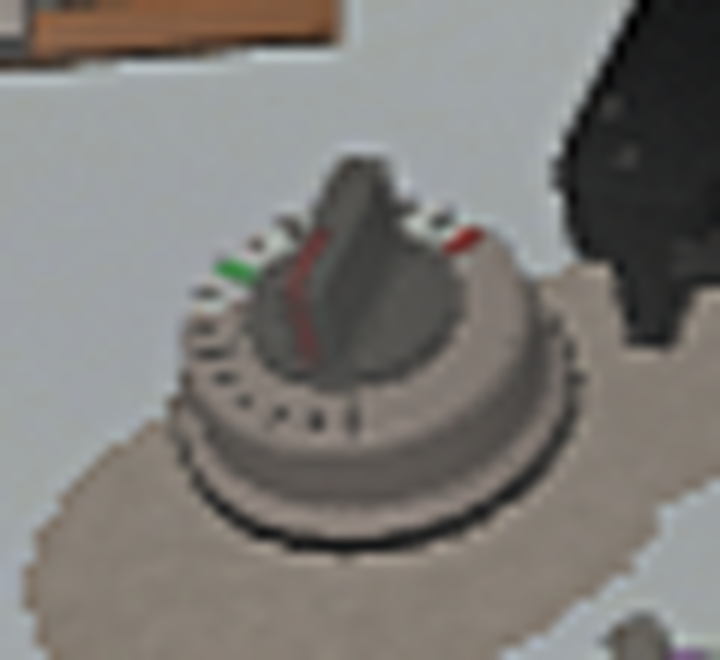

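View pics/wt.png

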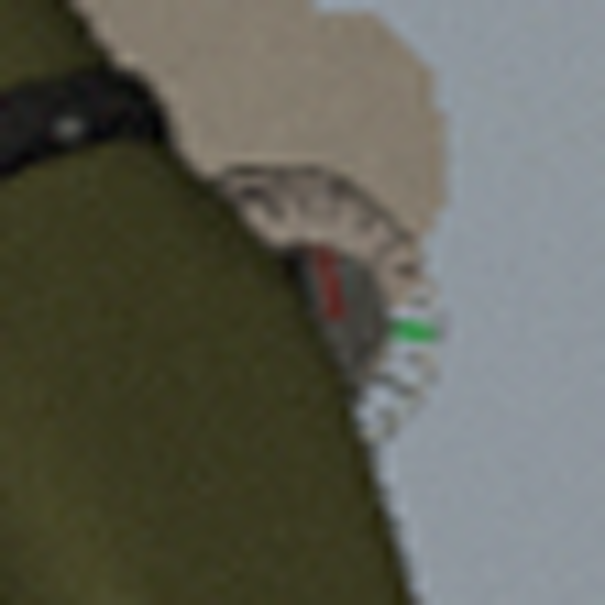

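View pics/ls2.png

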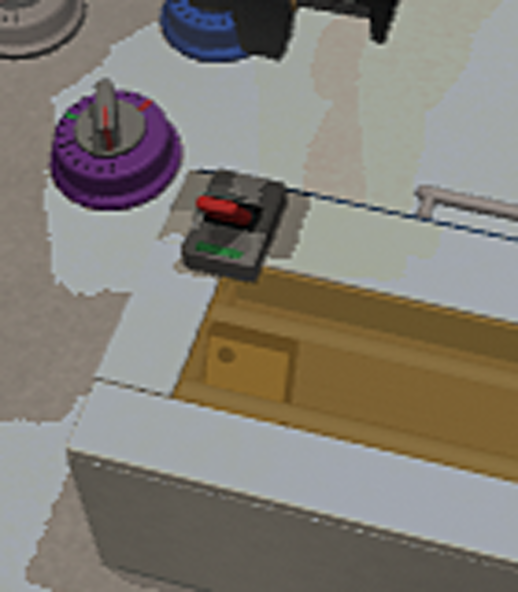

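```bash
python3 - <<'E'
import cv2
im=cv2.imread("pics/top0.png")[205:260,335:390]; cv2.imwrite("pics/wt0.png",cv2.resize(im,None,fx=11,fy=11,interpolation=cv2.INTER_CUBIC))
im=cv2.imread("pics/scene0.png")[130:185,125:185]; cv2.imwrite("pics/ws0.png",cv2.resize(im,None,fx=12,fy=12,interpolation=cv2.INTER_CUBIC))
E
```

```text
(no output)
```

View pics/wt0.png

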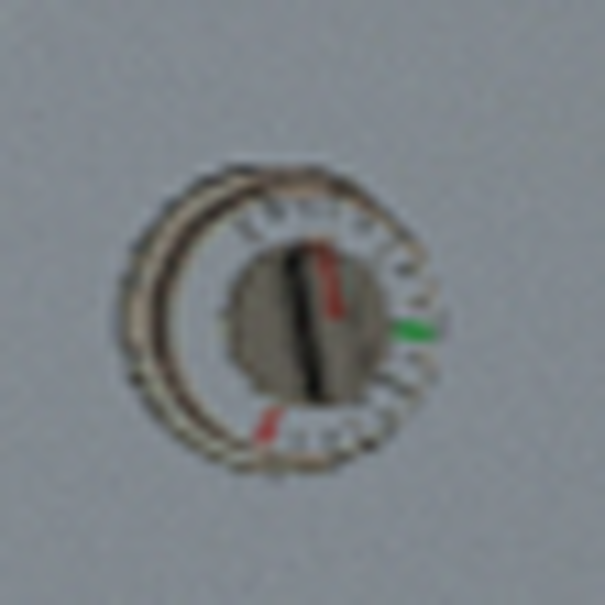

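View pics/ws0.png

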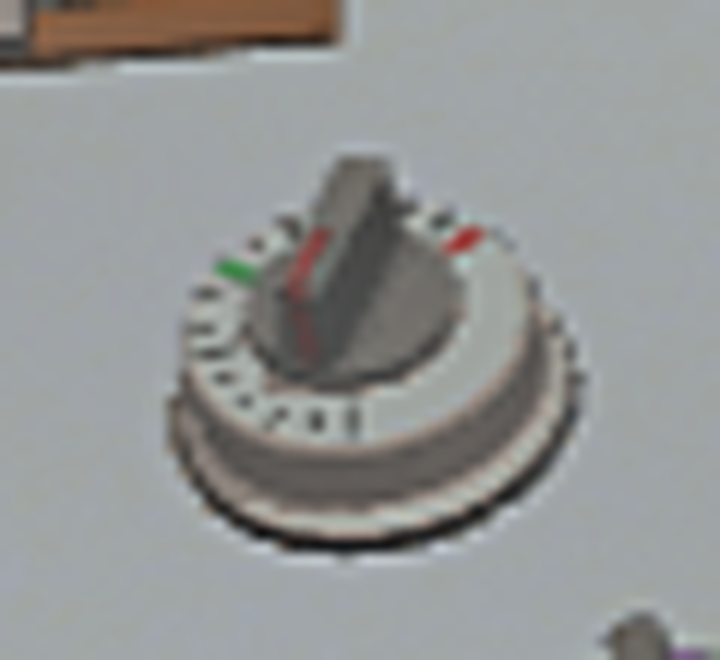

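```bash
cat > tm.py <<'E'
from h import *
T,S=shot("top"),shot("scene")
t=lambda x,y:np.array((335+(x+.5)/11-.5,205+(y+.5)/11-.5)); s=lambda x,y:np.array((125+(x+.5)/12-.5,130+(y+.5)/12-.5))
TW=2*np.pi
mk={"top":(T,t,[((415,330),2.16),((268,427),4.05),((247,226),0)]),"scene":(S,s,[((237,272),2.16),((463,240),4.05),((352,425),0)])}
if __name__=="__main__":
    for n,(d,f,l) in mk.items():
        P=[(onz(d,f(*px),.034)[:2],a) for px,a in l]
        # clockwise from above => heading = h0 - a
        F=lambda v:np.concatenate([v[:2]+v[3]*np.array([np.cos(v[2]-a),np.sin(v[2]-a)])-p for p,a in P])
        r=least_squares(F,[.45,-.36,1,.04]); print(n,r.x.round(4),(1000*r.fun).round(1))
E
python3 tm.py
```

```text
top [ 0.4435 -0.3743  0.5246  0.0371] [ 0.3 -0.4  0.2  0.4 -0.4 -0. ]
scene [ 0.4409 -0.3753  0.5242  0.0378] [ 0.7 -1.   0.4  1.2 -1.1 -0.2]
```

```bash
python3 - <<'E'
from tm import *
C=np.array([.4422,-.3748])
for n,d,px,z in(("scene bend",S,s(295,290),.069),("scene start",S,s(325,235),.069),("scene base",S,s(310,360),.042),("top start",T,t(338,315),.069),("top bend",T,t(327,285),.069),("top end",T,t(318,243),.042)):
    P=onz(d,px,z)[:2]-C; print(n,(1000*P).round(1),np.arctan2(P[1],P[0]).round(3),"timer",(.5244-np.arctan2(P[1],P[0])).round(3))
im={"top":cv2.imread("pics/top0.png")[:,:,::-1],"scene":cv2.imread("pics/scene0.png")[:,:,::-1]}
for a in(.2,.35):
    h=.5244-a; ux=np.array([np.cos(h),np.sin(h)]); uy=np.array([-ux[1],ux[0]])
    for n,d,cr in(("top",T,(335,205,390,260,11)),("scene",S,(125,130,185,185,12))):
        d["color"]=np.ascontiguousarray(im[n])
        big=cv2.resize(d["color"][cr[1]:cr[3],cr[0]:cr[2],::-1],None,fx=cr[4],fy=cr[4],interpolation=cv2.INTER_CUBIC)
        q=[np.r_[C+i*.025*ux+j*.007*uy,.069] for i,j in((1,1),(1,-1),(-1,-1),(-1,1))]
        pts=((proj(d,q)-[cr[0],cr[1]]+.5)*cr[4]).astype(np.int32); cv2.polylines(big,[pts],True,(0,255,0),1)
        cv2.imwrite(f"pics/bar_{n}_{int(a*100)}.png",big)
A=[cv2.imread(f"pics/bar_{n}_{a}.png")[100:500,100:500] for n in("top","scene") for a in(20,35)]
cv2.imwrite("pics/bars.png",cv2.resize(np.vstack([np.hstack(A[:2]),np.hstack(A[2:])]),(760,600)) if 0 else np.vstack([np.hstack(A[:2]),np.hstack(A[2:])])[:, :])
E
python3 -c "
import cv2;i=cv2.imread('pics/bars.png');cv2.imwrite('pics/bars2.png',cv2.resize(i,(600,600)))"
```

```text
scene bend [23.1  4. ] 0.171 timer 0.354
scene start [3.1 1.2] 0.362 timer 0.163
scene base [22.5  2.2] 0.096 timer 0.428
top start [5.4 0.3] 0.05 timer 0.475
top bend [15.2  3.6] 0.231 timer 0.294
top end [28.2 -2.1] -0.075 timer 0.599
```

View pics/bars2.png

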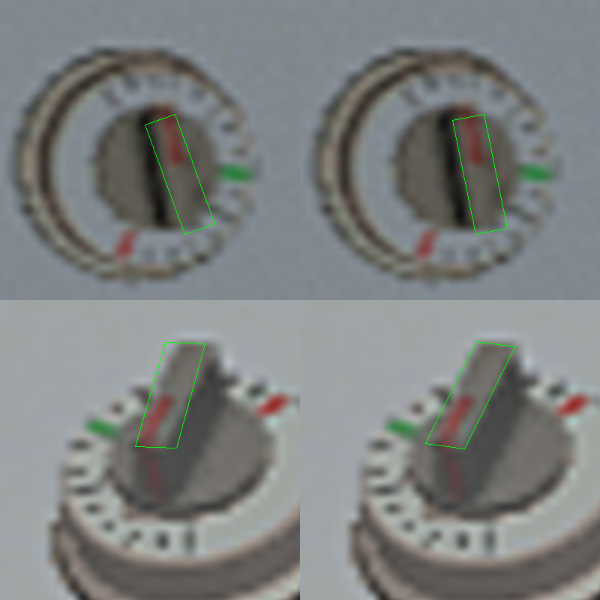

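```bash
cat > td.py <<'E'
from h import *
import sys
C=np.array([.4422,-.3748]); H0=.5244
def tgt(timer,z):
    h=H0-timer; x=np.array([np.cos(h),np.sin(h),0]) # bar dir
    # tool x = -bar dir (tool y heading = h+pi/2)
    yv=np.array([-x[1],x[0],0]); M=np.stack([-x,yv,[0,0,-1]],1); return np.r_[C,z],M
if __name__=="__main__":
    a,z=float(sys.argv[1]),float(sys.argv[2]); P,M=tgt(a,z); delta(P,M)
    s=get_state(); Q=R.from_quat(s["eef_rot"]).as_matrix(); y=Q[:,1]; h=np.arctan2(y[1],y[0])-np.pi/2
    print("dial if gripped %.3f (mod pi) "%((H0-h)%np.pi), "| +pi %.3f"%((H0-h)%np.pi+np.pi))
E
python3 td.py .38 .2
```

```text
clk 33.03 pos [ 0.6282 -0.0381  0.2852] F [ 0.5  0.5 -0.4] op 0.012 q [ 0.37  0.76 -0.76  1.42  0.51  1.23  1.26]
target [ 0.4422 -0.3748  0.2   ] rot(tool,deg) [ 0.56 -3.19 -0.46] |3.3| shift now-axes mm [ 225.  -309.2   94.9] after-rot axes mm [ 232.5 -306.5   85.2]
dial if gripped 0.388 (mod pi)  | +pi 3.530
```

```bash
for i in 1 2; do python3 -m creep '[23,-31,0,0,-0.4,0,23,-31,0,0,-0.4,0,23,-31,0,0,-0.3,0,23,-31,0,0,-0.3,0,23,-31,0,0,-0.2,0]' 45 20 | grep force; done; python3 td.py .38 .15
```

```text
contact_force: [-0.5, -0.1, 0.7]
contact_force: [0.1, 0.0, 0.7]
clk 33.87 pos [ 0.4409 -0.3759  0.272 ] F [0.1 0.  0.7] op 0.508 q [ 1.09  0.71 -0.83  1.62  0.54  1.09  1.85]
target [ 0.4422 -0.3748  0.15  ] rot(tool,deg) [ 1.83 -0.31  1.12] |2.2| shift now-axes mm [ -2.1  -3.1 121.9] after-rot axes mm [ -1.5   0.9 122. ]
dial if gripped 0.361 (mod pi)  | +pi 3.502
```

```bash
python3 -m creep '[0,0,30,0.6,-0.1,0.3,0,0,30,0.6,-0.1,0.3,0,0,30,0.6,0,0.3,0,0,30,0,0,0,0,0,30,0,0,0]' | grep force; python3 td.py .38 .047
python3 - <<'E'
from h import *
crop(shot("scene"),105,90,205,190,7,"w2")
E
```

```text
contact_force: [1.0, -0.1, -0.6]
clk 34.28 pos [ 0.4332 -0.3906  0.1149] F [ 1.  -0.1 -0.6] op 0.511 q [ 1.02  0.88 -0.66  1.79  0.78  0.75  1.63]
target [ 0.4422 -0.3748  0.047 ] rot(tool,deg) [-0.43 -0.04 -1.29] |1.4| shift now-axes mm [-10.9  15.1  67.8] after-rot axes mm [-11.2  14.4  67.9]
dial if gripped 0.403 (mod pi)  | +pi 3.544
```

View pics/w2.png

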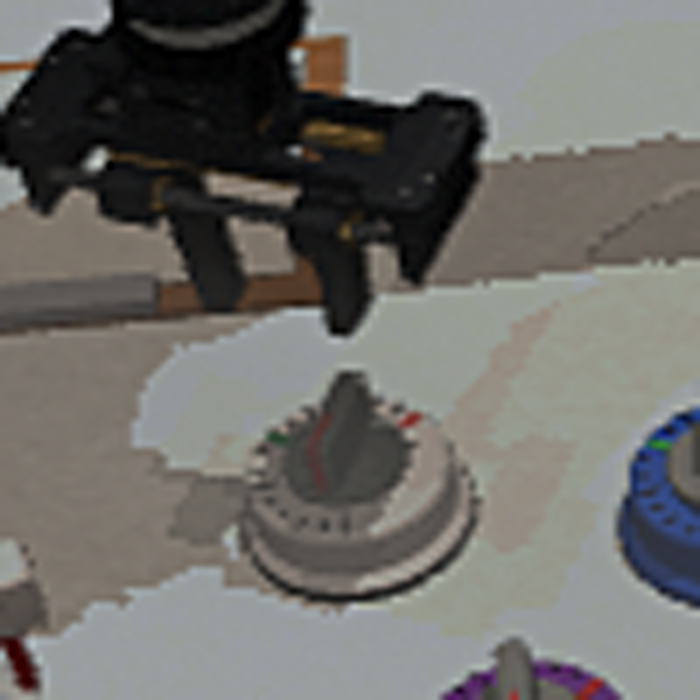

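```bash
python3 -m creep '[-5,7,0,-0.2,0,-0.6,-6,8,0,-0.2,0,-0.6,0,0,10,0,0,0]' | grep force; python3 td.py .38 .047
```

```text
contact_force: [-0.1, 0.3, 0.5]
clk 34.58 pos [ 0.4393 -0.3693  0.0974] F [-0.1  0.3  0.5] op 0.510 q [ 0.99  0.91 -0.65  1.8   0.79  0.73  1.61]
target [ 0.4422 -0.3748  0.047 ] rot(tool,deg) [ 0.69 -0.55  0.09] |0.9| shift now-axes mm [-2.6 -6.5 50.3] after-rot axes mm [-2.1 -5.9 50.4]
dial if gripped 0.378 (mod pi)  | +pi 3.520
```

```bash
python3 -m creep '[-1,-5,5,0.4,-0.3,0,-1,0,15,0.3,-0.2,0,0,0,10,0,0,0]' | grep force; python3 td.py .38 .047
python3 - <<'E'
from h import *
crop(shot("scene"),115,100,195,190,7,"w3")
E
```

```text
contact_force: [-0.7, 0.2, 0.4]
clk 34.83 pos [ 0.4463 -0.3741  0.0695] F [-0.7  0.2  0.4] op 0.512 q [ 0.96  0.94 -0.61  1.81  0.85  0.66  1.56]
target [ 0.4422 -0.3748  0.047 ] rot(tool,deg) [-0.32  0.39  0.26] |0.6| shift now-axes mm [ 4.3  0.1 22.5] after-rot axes mm [ 4.2 -0.1 22.5]
dial if gripped 0.375 (mod pi)  | +pi 3.517
```

View pics/w3.png

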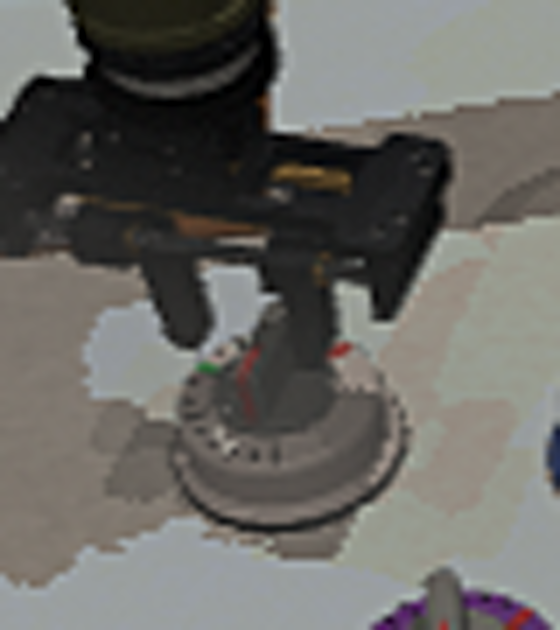

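```bash
python3 -m creep '[2,0,10,-0.2,0.2,0,2,0,10,-0.1,0.2,0,0,0,2,0,0,0]' | grep force; python3 td.py .38 .047
python3 -m creep '[0,0,0,0,0,0,0,0,0,0,0,0,0,0,0,0,0,0,0,0,0,0,0,0,0,0,0,0,0,0]' 5 15; python3 td.py .38 .047
```

```text
contact_force: [-0.6, -0.3, 0.1]
clk 35.13 pos [ 0.4428 -0.3762  0.046 ] F [-0.6 -0.3  0.1] op 0.513 q [ 0.95  0.98 -0.58  1.81  0.88  0.63  1.54]
target [ 0.4422 -0.3748  0.047 ] rot(tool,deg) [-0.11 -0.01  0.23] |0.3| shift now-axes mm [ 0.3  1.5 -1. ] after-rot axes mm [ 0.4  1.5 -1. ]
dial if gripped 0.376 (mod pi)  | +pi 3.518
clock: 35.55
tool_pos: [0.4421, -0.3737, 0.0457]
eef_rot: [-0.074, 0.997, 0.001, -0.001]
contact_force: [-2.1, 11.7, 1.4]
opening: 0.157
clk 35.55 pos [ 0.4421 -0.3737  0.0457] F [-2.1 11.7  1.4] op 0.157 q [ 0.95  0.98 -0.58  1.82  0.88  0.63  1.54]
target [ 0.4422 -0.3748  0.047 ] rot(tool,deg) [ 0.17 -0.05  0.23] |0.3| shift now-axes mm [ 0.  -1.1 -1.3] after-rot axes mm [ 0.  -1.1 -1.3]
dial if gripped 0.376 (mod pi)  | +pi 3.518
```

```bash
python3 -m creep '[0,0,0,0,0,6,0,0,0,0,0,6,0,0,0,0,0,6,0,0,0,0,0,6]' | grep -E "force|opening"; python3 td.py .76 .047
```

```text
contact_force: [0.4, 1.0, -3.8]
opening: 0.154
clk 35.88 pos [ 0.442  -0.3736  0.0457] F [ 0.4  1.  -3.8] op 0.154 q [ 0.9   0.95 -0.48  1.82  0.77  0.57  1.2 ]
target [ 0.4422 -0.3748  0.047 ] rot(tool,deg) [ 0.19 -0.05 -2.82] |2.8| shift now-axes mm [-0.5 -1.1 -1.3] after-rot axes mm [-0.4 -1.1 -1.3]
dial if gripped 0.809 (mod pi)  | +pi 3.951
```

```bash
for i in 1 2; do python3 -m creep '[0,0,0,0,0,7,0,0,0,0,0,7,0,0,0,0,0,7,0,0,0,0,0,7,0,0,0,0,0,7]' | grep -E "force|opening"; python3 td.py .76 .046|grep -v target; done
python3 - <<'E'
from h import *
crop(shot("scene"),115,100,195,190,7,"w4")
E
```

```text
contact_force: [-0.0, -0.5, -3.4]
opening: 0.16
clk 36.30 pos [ 0.4419 -0.3738  0.0457] F [-0.  -0.5 -3.4] op 0.160 q [ 0.81  0.93 -0.33  1.83  0.58  0.48  0.75]
dial if gripped 1.435 (mod pi)  | +pi 4.577
contact_force: [-0.8, -0.9, -3.2]
opening: 0.157
clk 36.72 pos [ 0.4417 -0.3739  0.0457] F [-0.8 -0.9 -3.2] op 0.157 q [ 0.73  0.92 -0.18  1.83  0.35  0.42  0.34]
dial if gripped 2.060 (mod pi)  | +pi 5.202
```

View pics/w4.png

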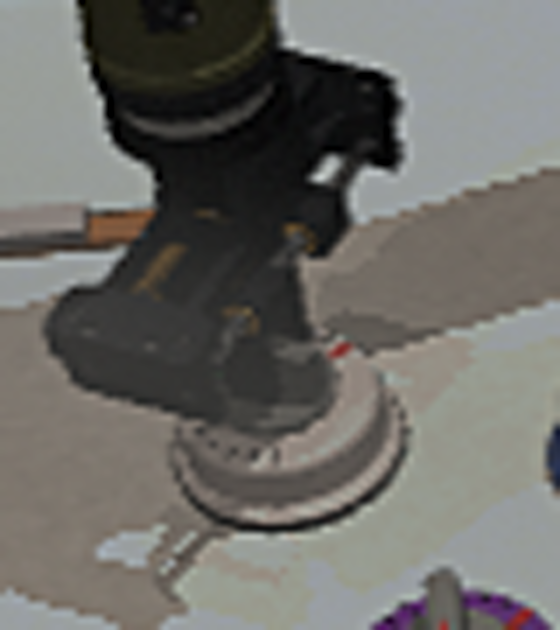

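```bash
for i in 1 2 3; do python3 -m creep '[0,0,0,0,0,7,0,0,0,0,0,7,0,0,0,0,0,7,0,0,0,0,0,7,0,0,0,0,0,7]' | grep -E "opening"; python3 td.py .76 .046|grep -v target; done
```

```text
opening: 0.153
clk 37.18 pos [ 0.4416 -0.3738  0.0457] F [ 0.3 -0.4 -2.5] op 0.153 q [ 0.65  0.91 -0.05  1.84  0.09  0.4  -0.04]
dial if gripped 2.678 (mod pi)  | +pi 5.820
opening: 0.157
clk 37.60 pos [ 0.4415 -0.3737  0.0457] F [-1.3 -0.9 -2.7] op 0.157 q [ 0.58  0.92  0.08  1.84 -0.18  0.39 -0.42]
dial if gripped 0.161 (mod pi)  | +pi 3.303
opening: 0.156
clk 38.02 pos [ 0.4414 -0.3735  0.0457] F [-1.1 -0.7 -2.5] op 0.156 q [ 0.51  0.93  0.21  1.84 -0.44  0.41 -0.79]
dial if gripped 0.786 (mod pi)  | +pi 3.928
```

```bash
python3 -m creep '[0,0,0,0,0,6,0,0,0,0,0,6,0,0,0,0,0,4.5,0,0,0,0,0,0]' | grep -E "opening"; python3 td.py .76 .046|grep -v target
python3 - <<'E'
from h import *
crop(shot("scene"),115,100,195,190,7,"w5");crop(shot("top"),335,205,390,260,10,"w5t")
E
```

```text
opening: 0.156
clk 38.35 pos [ 0.4414 -0.3734  0.0457] F [-0.5 -0.3 -0.8] op 0.156 q [ 0.47  0.94  0.28  1.85 -0.56  0.44 -0.97]
dial if gripped 1.080 (mod pi)  | +pi 4.222
```

View pics/w5.png

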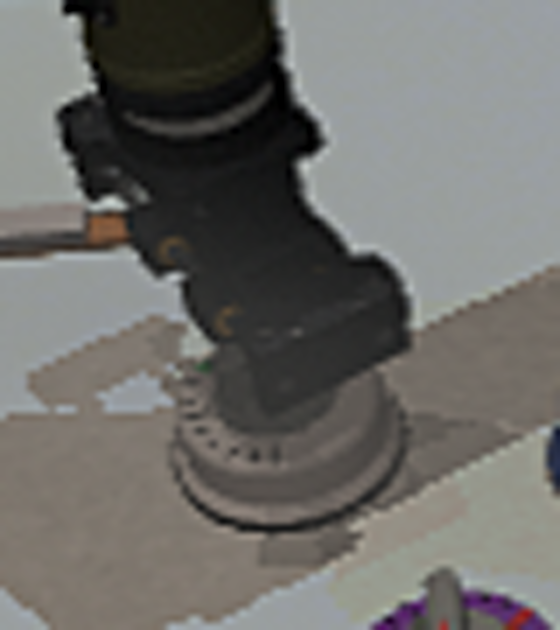

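```bash
for i in 1 2 3; do python3 -m creep '[0,0,0,0,0,-7,0,0,0,0,0,-7,0,0,0,0,0,-7,0,0,0,0,0,-7,0,0,0,0,0,-7]' | grep -E "opening"; python3 td.py .76 .046|grep -v target; done
```

```text
opening: 0.158
clk 38.87 pos [ 0.4414 -0.3736  0.0457] F [ 0.3 -1.  -2. ] op 0.158 q [ 0.55  0.92  0.14  1.84 -0.3   0.4  -0.58]
dial if gripped 0.446 (mod pi)  | +pi 3.588
opening: 0.159
clk 39.28 pos [ 0.4415 -0.3738  0.0457] F [-0.1 -1.1 -3.4] op 0.159 q [ 0.62  0.91  0.01  1.84 -0.03  0.39 -0.21]
dial if gripped 2.963 (mod pi)  | +pi 6.105
opening: 0.162
clk 39.70 pos [ 0.4417 -0.3739  0.0457] F [ 0.1 -0.2 -3.6] op 0.162 q [ 0.7   0.91 -0.13  1.83  0.23  0.41  0.17]
dial if gripped 2.338 (mod pi)  | +pi 5.480
```

```bash
python3 -m creep '[0,0,0,0,0,-5,0,0,0,0,0,-5,0,0,0,0,0,0]' | grep -E "opening"; python3 td.py 2.16 .046|grep -v target
```

```text
opening: 0.157
clk 39.95 pos [ 0.4417 -0.3739  0.0457] F [ 0.2 -1.2 -2.6] op 0.157 q [ 0.73  0.92 -0.17  1.83  0.31  0.42  0.29]
dial if gripped 2.141 (mod pi)  | +pi 5.283
```

```bash
python3 -m creep '[0,0,0,0,0,1,0,0,0,0,0,0]' | grep -E "opening"; python3 td.py 2.16 .046|tail -1
python3 -m creep '[0,0,0,0,0,0,0,0,0,0,0,0,0,0,0,0,0,0,0,0,0,0,0,0]' 45 | grep opening; python3 td.py 2.16 .2
python3 -m creep '[0,0,-15,0,0,0,0,0,-20,0,0,0,0,0,-30,0,0,0,0,0,-40,0,0,0,0,0,-40,0,0,0]' | grep force
python3 - <<'E'
from h import *
crop(shot("scene"),125,130,185,185,12,"w6");crop(shot("top"),335,205,390,260,11,"w6t")
E
```

```text
opening: 0.159
dial if gripped 2.161 (mod pi)  | +pi 5.302
opening: 0.435
clk 40.45 pos [ 0.4428 -0.3737  0.0466] F [-1.2  0.1 -0. ] op 0.435 q [ 0.73  0.91 -0.17  1.83  0.3   0.42  0.28]
target [ 0.4422 -0.3748  0.2   ] rot(tool,deg) [ 0.5  -0.51 -0.15] |0.7| shift now-axes mm [   0.2    0.8 -153.4] after-rot axes mm [  -1.1   -0.5 -153.4]
dial if gripped 2.163 (mod pi)  | +pi 5.304
contact_force: [1.1, -0.2, -0.5]
```

View pics/w6.png

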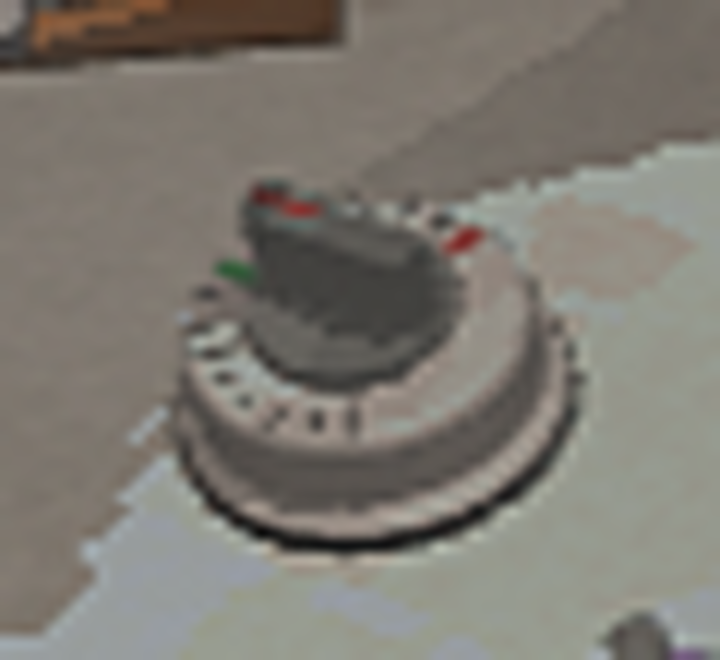

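View pics/w6t.png

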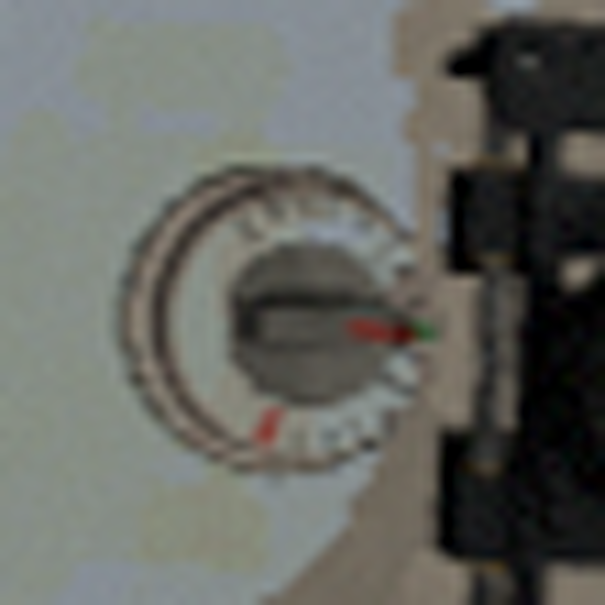

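```bash
python3 -m creep '[0,0,-30,0,0,0,0,0,-30,0,0,0]' | grep -E "force|pos"
python3 - <<'E'
from h import *
S,T=shot("scene"),shot("top")
p=np.load("cab.npy")
cv2.imwrite("pics/fs.png",S["color"][:,:,::-1]); cv2.imwrite("pics/ft.png",T["color"][:,:,::-1])
import copy
for d,c,n in((S,(160,180,380,340,3.6),"fsz"),(T,(150,110,310,250,5),"ftz")):
    d["color"]=d["color"].copy()
    crop(d,*c,n+"0")
    for y,o in((.1275,-.010),(-.1275,-.006)): box(d,y+o,tray=.175)
    for i in(.5,):
        for w in(-.013,.013): seg(d,cab((.232,-.161+w,.185)),cab((.232+.052*np.sin(i),-.161+w,.185+.052*np.cos(i))),(0,255,255))
    crop(d,*c,n)
E
```

```text
tool_pos: [0.4387, -0.3724, 0.2515]
contact_force: [1.0, -0.4, 0.6]
```

View pics/fsz.png

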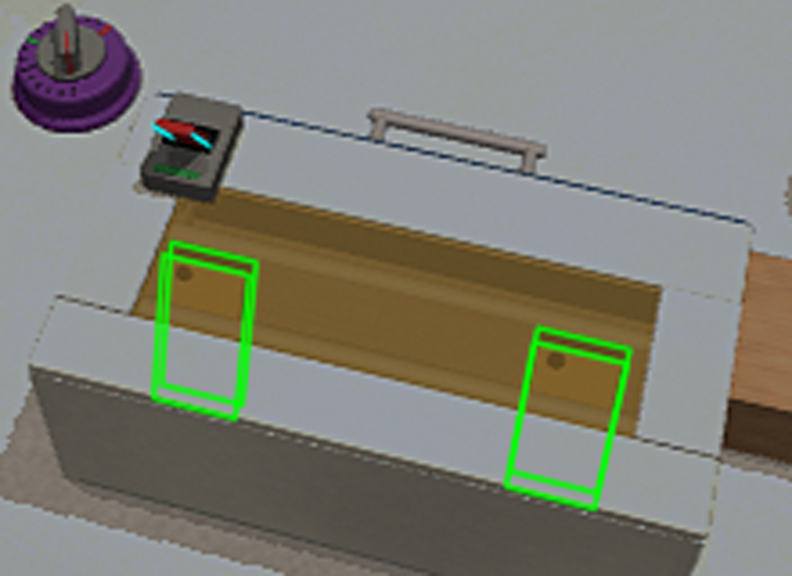

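View pics/ftz.png

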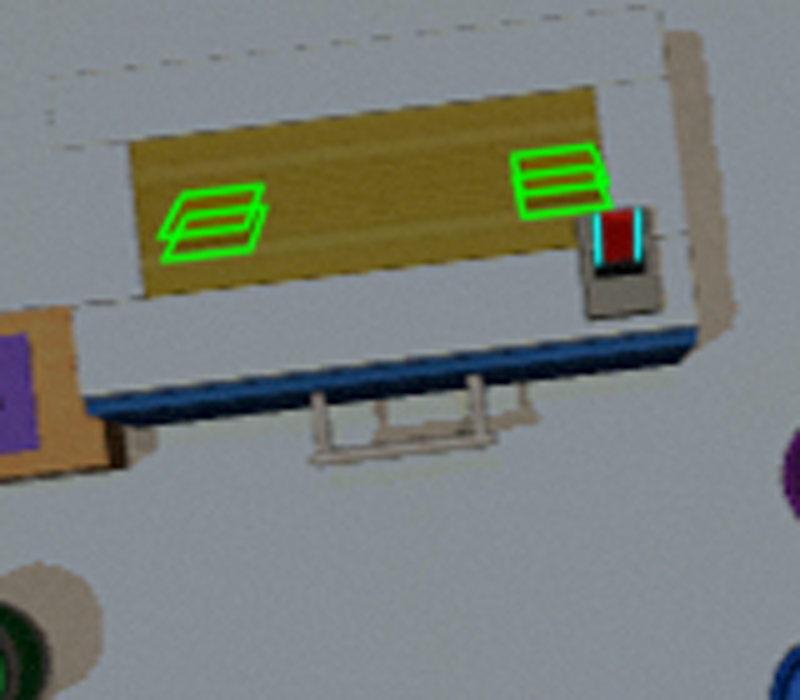

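View pics/fsz0.png

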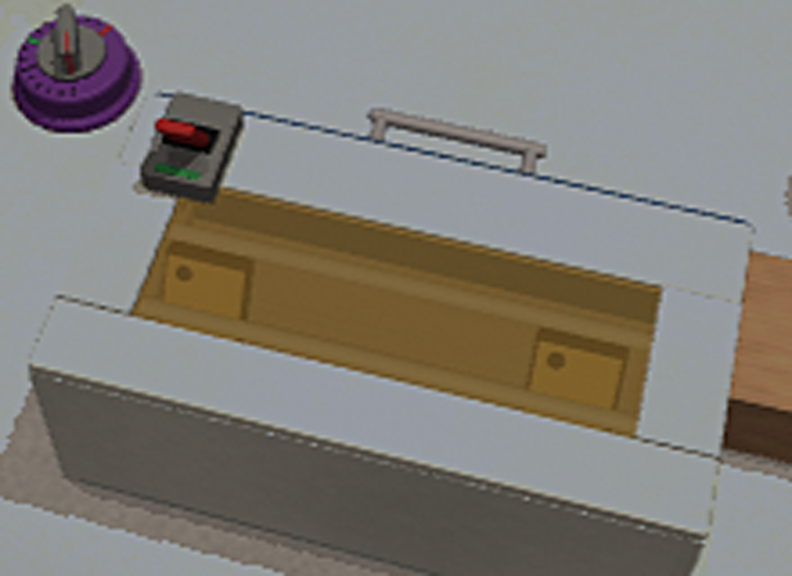

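View pics/ft.png

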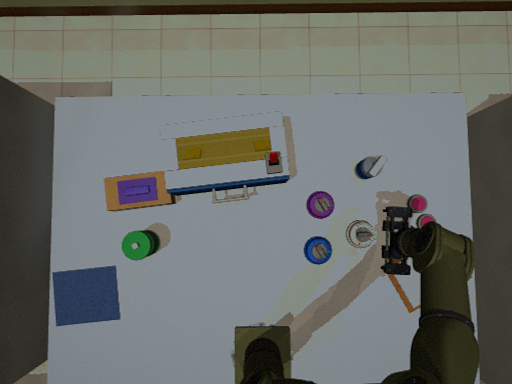

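```bash
python3 -m creep '[0,0,0,0,0,0,0,0,0,0,0,0,0,0,0,0,0,0]' | grep -E "force|clock"; python3 - <<'E'
from h import *
S,T=shot("scene"),shot("top"); crop(S,160,180,380,340,3.6,"end")
from plant import finish_job
print(finish_job())
E
```

```text
clock: 41.48
contact_force: [-0.7, -0.4, -0.2]
the job is handed in; nothing more can be done
None
```

View pics/end.png

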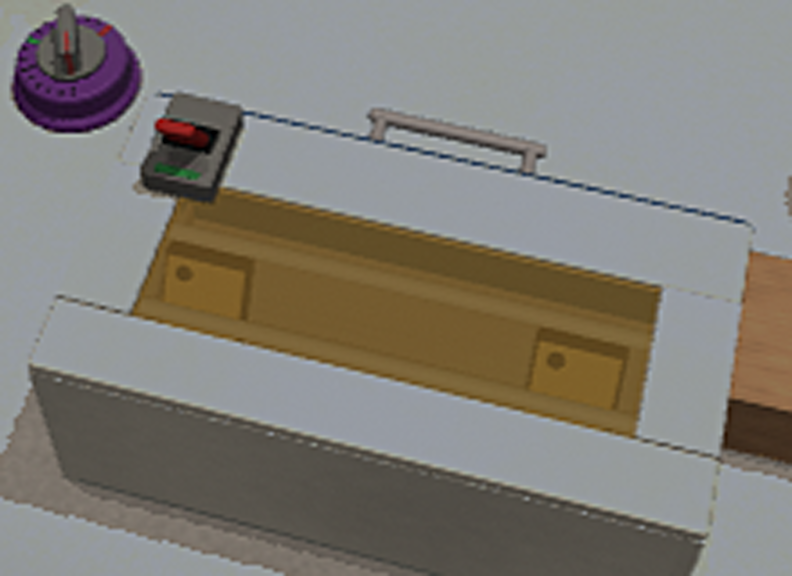

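I turned both terminals over and put them back in the rack with their yellow backs outward. Only two were there, in the two end places. After that I pushed the tray home to its stop and threw the red lamp paddle right over. I then wound the white timer clockwise to about 4.22 rad (past 15 minutes) and back to 2.16 rad (8 minutes). I handed the job in at about 41.5 s.

Last checks, from the pictures and arm readings:
- **Terminals:** both match the outline of a terminal leaning on the backrest. The one on the left, seen from the robot, sits roughly 7 mm off the middle of its place, a few millimetres from a peg.
- **Tray:** the front panel lies flush against the cabinet.
- **Lamp:** the paddle matches its fully-on outline. I pushed it until it met its stop at about 20 N; I saw no light to confirm by.
- **Timer:** the pointer is on the green mark. The dial angles come from the gripper's heading, so they could be off by a few hundredths of a radian.
- **Bystanders:** the spray bottle, wipes tub and glove box look where they were at the start, and the blue and purple timers were not touched.
- **Contact:** setting the first terminal down peaked at about 28 N on the tool for a moment and slid the tray in by about 5 mm. No other reading was higher.

No check failed, and I saw neither a knocked terminal nor a slackened grip.

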